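# Empty the rinse tray of test coupons

### The arm

A 7-joint arm with a two-finger parallel gripper is mounted at the origin on a cart in front of the work surface, level with it; the furniture and walls round the work are solid. World frame = base frame: x ahead of the robot, y to its left, z up, the work surface at z = 0. Lengths are in m, angles in degrees, forces in N, time in s.
With the tool pointing down it reaches from about 0.35 to 0.9 m from the base axis. Payload 19.9 kg.
Tool frame: the origin (TCP) lies midway between the tips of the shut fingers; the grasp point (between the pads) lies 19 mm behind it; z points along the fingers, y is the line along which they close (so a half turn about z gives the same grasp; the last joint's range is limited). The gripper opens to 85 mm and grips with 20 to 120 N. Pads are 22 mm wide; open, the fingers measure 114 mm over their backs; the gripper's body (76 mm by 85 mm) begins 54 mm behind the grasp point. The pads swing forward as they close: fully open they stand 13 mm farther back than shut.
Start: joints at [-67.924, 23.915, -0.59, 92.452, 0.269, 63.638, -3.037], TCP at [0.259, 0.569, 0.231] pointing down, gripper open.
Joint ranges: [-161.28, 161.28], [-22.2, 115.67], [-73.04, 71.86], [3.21, 147.25], [-68.34, 248.33], [10.77, 114.83], [-161.83, 161.83]. Speed limits (degrees/s): [108.29, 108.29, 136.94, 136.94, 172.46, 172.46, 172.46].

### API

Orientations are given as a 3x3 rotation matrix whose columns are the frame's x, y, z axes.
In Python, from rig import ctrl, cams, ticket gives the robot as it stands.
- The arm moves only by the tool jog_arm, never from a script. Its argument "plan" is a list of rows, each a list of 4 numbers: the shift along the tool's x, y, z in cm, then the turn about the tool's z in rad. A call has 1 to 20 rows; each row shifts and turns the commanded pose from where the row before left it, along the tool's axes as they then stand; what a row does not reach is not made up. A row lasts 1/12 s, in which the tool goes at most 41.7 mm and 7.16 degrees, less where a joint would pass 70% of its speed; a pose out of reach is approached as far as the arm can. A call with a gripper value outside its range is refused whole. "claw" is the gripper's target within -1 to 1 (shut at 1, half-way at 0, fully open at -1), set as the call begins (left out, the last holds). The fingers move at their own pace and stop on an object; "newtons" is the grip in N (left out, the last holds). Time passes only in rows, so rows that do not move let the fingers close. It gives the time, the measured TCP pose, the force, the opening and the grip force at its end, in the units of the state.
- ctrl.get_state(): the state, without advancing time (a new reading comes with each control period).
- cams.snapshot(name): name is "scene" or "top" or "wrist"; returns the picture (480x640x3 uint8, blue, green, red); there is no depth.
- cams.camera_info(name): a dict with "fx", "fy", "cx", "cy" (pixels), "extrinsics" (4x4, takes a point from camera to world coordinates). Camera axes: x right, y up, looking along -z (the intrinsics and any distortion apply to the point x, -y, -z); pixel columns grow to the right and rows downward; lengths in m; the calibration is good to about 2 mm. A picture is of the moment at which its call begins: read the wrist's pose just before it. camera_info takes no time and is no camera call; for the wrist camera it gives the pose at the moment of the call.
- ticket.sign_off(): hands the job in; it is judged then, once.
The state is a dict: "time_s": time; "joint_positions": joint angles; "joint_vel": joint speeds; "effort": joint torques, N m; "tool_pos": TCP position; "tool_rot": TCP orientation; "contact_force": force on the tool from outside, world axes, zero at the start; "ft_torque": the same for the moment, N m; "opening": finger opening in m; "finger_force": force on a finger pad.
Only numpy, scipy, OpenCV 4.12 (cv2) and the standard library are available. Lean on these libraries where they do the work, as an engineer would, in place of code of your own. Each camera call takes 0.05 s, during which the arm holds its last target. There are 200 camera calls.

### The job

The polished metal coupons lie under the wires of the tipping rinse tray, whose lock is on. Turn the red lock knob past its click to free the tray, tip the tray by its black grip bar so that the coupons slide down into the open lane, and lay every coupon flat in a nest of its own on the blue coupon board. When the tray is empty, leave it level again and turn the lock back past its click; do not disturb the label carton, the tin or the jar.

Things in the scene. Friction and masses are not known exactly. Their poses are not given: they have to be found in the camera images.
- stand: grey fixed stand of the tipping tray, origin on the table; x points along the tray from its lane to its grip bar, y left, z up; coordinates in mm in this frame are given below as stand(x, y, z), with the tray level. Base plate 10 mm thick, x -15 to 185, y -75 to 75, and under the lock to y -135; lock post 28 mm square, 56 mm high, at stand(110, -103)
- tray_floor (a point): middle of the tray's floor, stand(90, 0, 58); moves with the tray. Inside, the tray runs from x 0 to 180, y -65 to 65; walls 4 mm thick, 14 mm high. Floor and coupons are slippery (friction about 0.05): coupons start to slide at a tilt of about 0.1 rad and come down surely at 0.5 to 0.65. One that has slid stays there when the tray is lowered
- funnel (a point): middle, on top, of the slanting wall that cuts off the tray's front left corner, from stand(137, 65) to (0, -14), and leads sliding coupons to the mouth of the lane
- wires (a point): top of the wires over the tray, stand(92, 0, 75). Five steel wires along x, 22 mm apart, 10 to 17 mm over the floor, cover the tray wherever x is over 2 mm: coupons there can not be grasped, only slid out by tipping
- lane (a point): centre of a coupon at the end of the lane, stand(-32, -39, 61); moves with the tray. The lane is an open-topped channel 51 mm wide, y -65 to -14, from x 0 to an end wall at x -56. From x -47 to -17 its side walls and 13 mm of floor on both sides are cut away, so fingers closing along y pass down beside the coupon. It may rest up to 8 mm aside in y; the next queue behind it, partly under the wires
- hinge (a point): middle of the tray's hinge line, which runs along the stand's y axis, stand(12, 0, 48)
- tray (a joint): tilt of the tray, rad: 0 level, grows as the grip bar is raised and the lane goes down, stop at 0.65. The hinge is stiff: the tray stays at whatever tilt it is left; raising it takes about 7 N at the grip bar, lowering about 2 N. While the lock is on, the lock's tongue lies over a lug of the tray and it can not be raised
- grip_bar (a point): middle of the tray's black grip bar, a round rod 12 mm thick, 60 mm long, parallel to the hinge line, over the tray's rear wall: stand(182, 0, 100) when level. Free air below it for 22 mm down to the wall's top. It moves on an arc about the hinge line (radius 178 mm) and, being round, can turn between the fingers
- lock (a joint): angle of the lock knob, rad: 0 locked, 1.4 free, growing counter-clockwise as seen from above, with a stop at each end. It clicks at 0.7: short of that it springs back, beyond that it springs on to within 0.15 of the other stop. Turning takes up to about 0.2 N m
- lock_grip (a point): point on the lock knob's axis, stand(110, -103, 82). The knob has a red wing 44 mm long, 12 mm thick, 26 mm high (z 69 to 95) to pinch across its thickness from above; at lock = 0 the wing lies along the stand's y axis and it turns with the joint. Under it a hub of 11 mm radius (z 58 to 69) and the tongue, which reaches 33 mm out over the tray's lug (z 61 to 66)
- shaker (a point): middle of the upper front edge of the big sieve shaker's housing, world (0.50, 0.115, 0.17) m, always there. The housing is solid: world x 0.50 to 0.87, y -0.07 to 0.30, up to z 0.17; on it stands a round tower 0.24 to 0.29 m across, 0.8 m tall, centred at (0.71, 0.16): keep the arm out of it, pass in front
- board: loose blue coupon board, 264 x 80 x 10 mm, 0.5 kg; origin under its middle, x along its length. Four round nests in a row, ringed by low beads 2.5 mm high, 54 mm across inside; the beads have gaps 30 mm wide on the +y and -y sides of each nest for the fingers. The nests are 64 mm apart
- nest_1 (a point): centre of a coupon that lies properly in nest 1 of the board, 3 mm above the board's top face, at x = -96 mm, y = 0 of the board, 13 mm above its underside
- nest_2 (a point): centre of a coupon that lies properly in nest 2 of the board, 3 mm above the board's top face, at x = -32 mm, y = 0 of the board, 13 mm above its underside
- nest_3 (a point): centre of a coupon that lies properly in nest 3 of the board, 3 mm above the board's top face, at x = 32 mm, y = 0 of the board, 13 mm above its underside
- nest_4 (a point): centre of a coupon that lies properly in nest 4 of the board, 3 mm above the board's top face, at x = 96 mm, y = 0 of the board, 13 mm above its underside
- coupon_1: polished grey steel coupon, a disc 48 mm across and 6 mm thick with a dark 4 mm hole near its rim, about 0.08 kg; origin at its centre, z is its axis. It may be absent. The coupons are alike: any nest will do
- coupon_2: polished yellow brass coupon, a disc 48 mm across and 6 mm thick with a dark 4 mm hole near its rim, about 0.08 kg; origin at its centre, z is its axis. It may be absent. The coupons are alike: any nest will do
- coupon_3: polished reddish copper coupon, a disc 48 mm across and 6 mm thick with a dark 4 mm hole near its rim, about 0.08 kg; origin at its centre, z is its axis. It may be absent. The coupons are alike: any nest will do
- coupon_4: polished pale aluminium coupon, a disc 48 mm across and 6 mm thick with a dark 4 mm hole near its rim, about 0.08 kg; origin at its centre, z is its axis. It may be absent. The coupons are alike: any nest will do
- label_box: small blue and cream carton of labels, 37 x 59 x 28 mm, a bystander; origin under it
- tin: round metal sample tin, 61 mm across, 35 mm high, a bystander; origin under it
- jar: glass sample jar with a blue lid, 46 mm across, 72 mm high, a bystander; origin under it
Things that resemble listed ones, but are neither listed nor needed, are in the scene too. What is shaped like the coupon_4 but purple or turquoise is not meant.

How it is judged:
By the outcome, as a careful person would: the job done as asked, in the order asked, and still so for the second after the job is handed in, with the robot touching nothing.
Of coupon_1, coupon_2, coupon_3, coupon_4 only 3 to 4 are there at a start; the rules pass over those that are not, and their reading is None.
At some moment in a run one of coupon_1, coupon_2, coupon_3, coupon_4 may be knocked a few centimetres aside while the robot is not near it.
Once in a run the grip may slacken for a moment while it holds something.
It also fails if it takes over 210 s, if anything falls off the work surface, if the arm or the gripper's body presses on something with over 40 N, if the wrist force passes 120 N, or if a joint passes its speed limit or range.

## Working session

There is one attempt and no reset: what is moved stays moved. The work goes in short steps, Python scripts to look and compute and a tool call to move; the robot and the scene stay as the last step left them, time stands still between calls to the robot, and variables do not carry over. Pictures are saved under pics/ and viewed, at most 14 in all, crops included, and the job is handed in when it is done.

Besides the shell and the picture viewer there is one more tool, called after "Call:" as a command line: name --pt "numbers of a row" for each row, then --argument value for the rest. jog_arm: Moves the arm, as the interface text tells. Its arguments: {"type":"object","properties":{"plan":{"type":"array","items":{"type":"array","items":{"type":"number"}}},"claw":{"type":"number"},"newtons":{"type":"number"}},"required":["plan"]}

```bash
ls; mkdir -p pics; python3 - <<'E'
from rig import ctrl,cams
import cv2,json,numpy as np
np.set_printoptions(precision=4,suppress=True)
print(ctrl.get_state())
for n in ("scene","top","wrist"):
    i=cams.camera_info(n); print(n,{k:(np.array(v) if k=='extrinsics' else v) for k,v in i.items()})
    cv2.imwrite(f"pics/{n}0.png",cams.snapshot(n))
E
```

```text
pics
{'time_s': 0.0, 'joint_positions': array([-67.9252,  23.9471,  -0.5899,  92.4878,   0.2697,  63.6401,
        -3.0375]), 'joint_vel': array([-0.0242, -0.0551, -0.1024,  0.0321,  0.0827, -0.0373, -0.0408]), 'effort': array([  0.    , -86.4438,   0.6787, -43.4909,   0.019 ,   0.0072,
         0.    ]), 'tool_pos': array([0.2586, 0.5686, 0.2307]), 'tool_rot': array([[-0.9103,  0.414 , -0.0004],
       [ 0.414 ,  0.9103, -0.0012],
       [-0.0001, -0.0013, -1.    ]]), 'contact_force': array([0.5057, 0.3732, 0.6006]), 'ft_torque': array([ 0.066 , -0.0295, -0.091 ]), 'finger_force': 0.0, 'opening': 0.0850479278450483}
scene {'fx': 433.6631259418221, 'fy': 433.6631259418221, 'cx': 326.7137652731308, 'cy': 235.10629763729904, 'extrinsics': array([[ 0.5681,  0.3468, -0.7463, -0.2256],
       [-0.8226,  0.2124, -0.5275, -0.483 ],
       [-0.0244,  0.9136,  0.4059,  0.5279],
       [ 0.    ,  0.    ,  0.    ,  1.    ]])}
top {'fx': 499.0618799130983, 'fy': 499.0618799130983, 'cx': 315.0949562473193, 'cy': 237.47491504521625, 'extrinsics': array([[ 0.0165,  0.9888, -0.1485,  0.3339],
       [-0.9999,  0.0165, -0.0012,  0.0348],
       [ 0.0013,  0.1485,  0.9889,  1.5973],
       [ 0.    ,  0.    ,  0.    ,  1.    ]])}
wrist {'fx': 359.8275545300919, 'fy': 359.8275545300919, 'cx': 320.12190434771, 'cy': 236.05905291638337, 'extrinsics': array([[ 0.414 , -0.8732, -0.2572,  0.1925],
       [ 0.9103,  0.3964,  0.1196,  0.5978],
       [-0.0025, -0.2837,  0.9589,  0.3739],
       [ 0.    ,  0.    ,  0.    ,  1.    ]])}
```

View pics/top0.png

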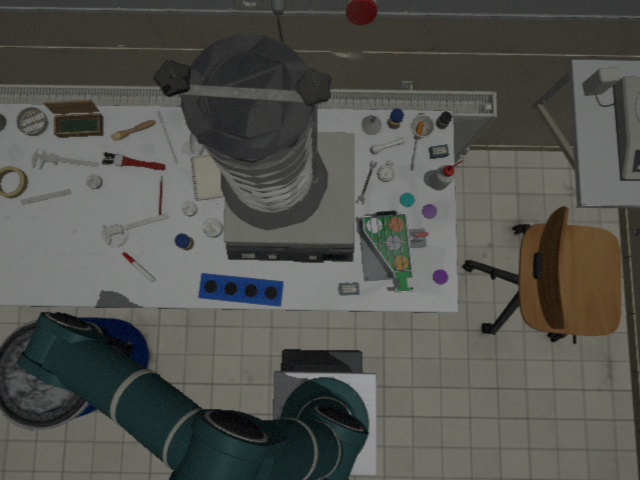

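View pics/scene0.png

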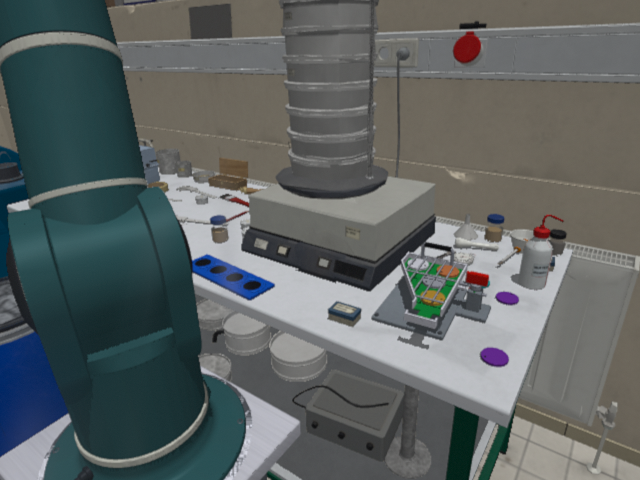

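Top view: board at about (241,289), tray with the lane near (403,285), red lock near (421,238), purple/turquoise decoys at (440,276), (429,211), (407,199). I'll enlarge the tray in both views.

```bash
cat > h.py <<'E'
from rig import ctrl,cams
import cv2,numpy as np
np.set_printoptions(precision=4,suppress=True)
def proj(i,P):
    E=np.array(i['extrinsics']);c=(np.atleast_2d(P)-E[:3,3])@E[:3,:3]
    return np.c_[i['cx']+i['fx']*c[:,0]/-c[:,2], i['cy']-i['fy']*c[:,1]/-c[:,2]]
def ray(i,uv,z):
    E=np.array(i['extrinsics']);uv=np.atleast_2d(uv).astype(float)
    d=np.c_[(uv[:,0]-i['cx'])/i['fx'],-(uv[:,1]-i['cy'])/i['fy'],-np.ones(len(uv))]@E[:3,:3].T
    return E[:3,3]+d*((z-E[2,3])/d[:,2])[:,None]
E
python3 - <<'E'
import cv2,numpy as np
t=cv2.imread('pics/top0.png');s=cv2.imread('pics/scene0.png')
a=cv2.resize(t[190:300,340:460],None,fx=5,fy=5,interpolation=cv2.INTER_CUBIC)
cv2.imwrite('pics/c1.png',a)
b=cv2.resize(s[235:350,360:520],None,fx=5,fy=5,interpolation=cv2.INTER_CUBIC)
cv2.imwrite('pics/c2.png',b)
E
```

```text
(no output)
```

View pics/c1.png

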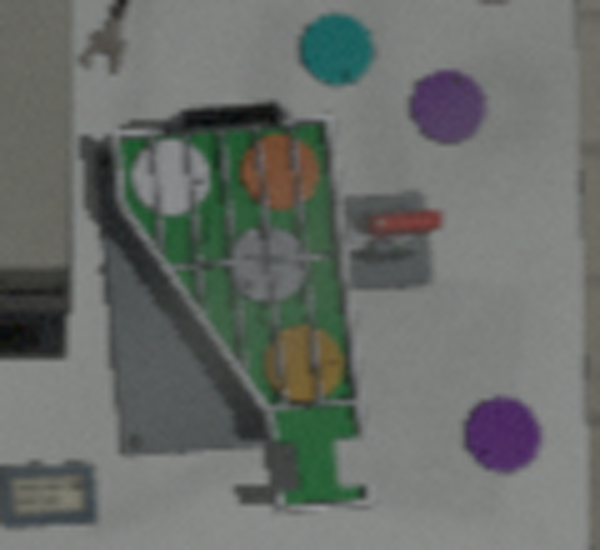

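View pics/c2.png

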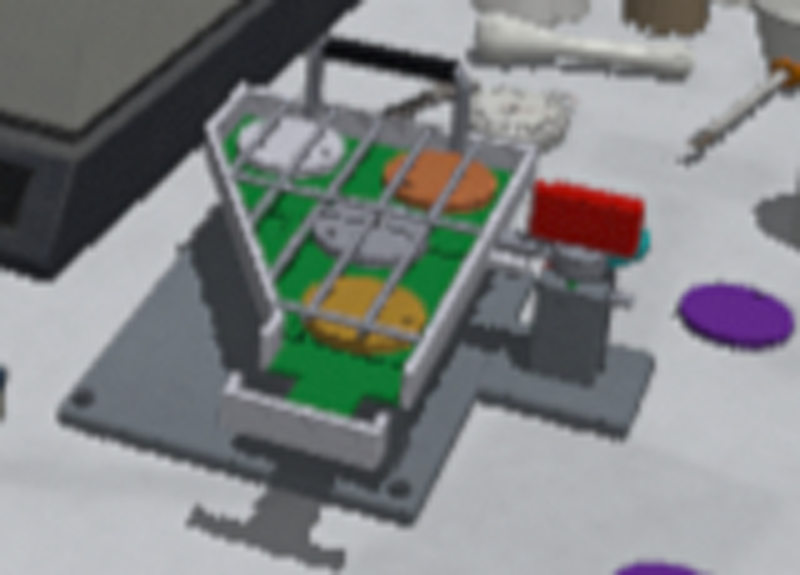

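Tray holds grey (269,263), brass (305,362), copper (280,172) and aluminium (171,176) in crop 1, all four under wires; purple/turquoise discs lie outside on the table and aren't meant. Lock's red wing at crop (405,221), grip bar at (232,115). Next I fit the stand pose and board.

```bash
cat > fit.py <<'E'
from h import *
from scipy.optimize import least_squares
T=cams.camera_info('top');S=cams.camera_info('scene')
c1=lambda p:(np.array(p)+.5)/5-.5+[340,190]
c2=lambda p:(np.array(p)+.5)/5-.5+[360,235]
A=[((-15,75,10),(122,453)),((182,0,100),(232,113)),((0,-14,72),(272,408)),((184,-69,72),(327,121)),((184,69,72),(117,133)),((110,-103,95),(407,220))]
B=[((-15,75,10),(60,412)),((-15,-75,10),(412,522)),((182,30,100),(325,48)),((182,-30,100),(462,72)),((110,-103,95),(590,193))]
def W(p,v):
    c,s=np.cos(p[2]),np.sin(p[2]);v=np.array(v,float)/1000
    return np.c_[p[0]+c*v[:,0]-s*v[:,1],p[1]+s*v[:,0]+c*v[:,1],v[:,2]]
def f(p):
    return np.r_[(proj(T,W(p,[a[0] for a in A]))-[c1(a[1]) for a in A]).ravel(),(proj(S,W(p,[a[0] for a in B]))-[c2(a[1]) for a in B]).ravel()]
r=least_squares(f,[.45,-.2,0]);print('stand',r.x,np.degrees(r.x[2]));print(f(r.x).reshape(-1,2).round(1))
for n,v in dict(knob=(110,-103,82),bar=(182,0,100),lane=(-32,-39,61),hinge=(12,0,48)).items():print(n,W(r.x,[v]))
# board
im=cv2.imread('pics/top0.png');hsv=cv2.cvtColor(im,cv2.COLOR_BGR2HSV)
m=cv2.inRange(hsv,(100,150,60),(125,255,255));m[:250]=0;m[310:]=0;m[:,:190]=0;m[:,300:]=0
m=cv2.morphologyEx(m,cv2.MORPH_CLOSE,np.ones((15,15)))
k=max(cv2.findContours(m,0,1)[0],key=cv2.contourArea)
box=cv2.boxPoints(cv2.minAreaRect(k));w=ray(T,box,.01);print('board',box,w,w.mean(0))
# holes
g=cv2.inRange(hsv,(0,0,0),(180,255,45));g[:275]=0;g[302:]=0;g[:,:203]=0;g[:,278:]=0
n,l,st,ce=cv2.connectedComponentsWithStats(g)
for q in range(1,n):
    if st[q,4]>30:print(st[q],ray(T,ce[q],.010))
E
python3 fit.py
```

```text
stand [ 0.4569 -0.1945  0.0872] 4.994813697900065
[[ 0.1  0.7]
 [-0.1  0.7]
 [ 0.6  1.5]
 [ 1.7 -1.3]
 [-0.5 -0.6]
 [ 0.5  0.4]
 [-1.  -0.9]
 [ 0.7 -1.8]
 [ 0.3  0.2]
 [-0.8  0.6]
 [-0.1 -0.4]]
knob [[ 0.5755 -0.2875  0.082 ]]
bar [[ 0.6382 -0.1787  0.1   ]]
lane [[ 0.4285 -0.2362  0.061 ]]
hinge [[ 0.4689 -0.1935  0.048 ]]
board [[198.5842 297.1584]
 [200.9703 273.297 ]
 [282.2574 281.4258]
 [279.8713 305.2871]] [[0.3755 0.4015 0.01  ]
 [0.451  0.3978 0.01  ]
 [0.4295 0.1386 0.01  ]
 [0.3543 0.1441 0.01  ]] [0.4026 0.2705 0.01  ]
[205 280  12  13 113] [[0.4106 0.3663 0.01  ]]
[225 283  12  12 113] [[0.4051 0.3025 0.01  ]]
[245 285  12  12 112] [[0.3997 0.2386 0.01  ]]
[265 287  12  12 111] [[0.3945 0.1749 0.01  ]]
```

Call:
jog_arm --pt "0 0 -0.2 0.096" --pt "0 0 -0.2 0.096" --pt "0 0 -0.2 0.096" --pt "0 0 -0.2 0.096" --pt "0 0 -0.2 0.096" --pt "0 0 -0.2 0.096" --pt "0 0 -0.2 0.096" --pt "0 0 -0.2 0.096" --pt "0 0 -0.2 0.096" --pt "0 0 -0.2 0.096" --pt "0 0 0 0.096" --pt "-3 0.675 0 0" --pt "-3 0.675 0 0" --pt "-3 0.675 0 0" --pt "-3 0.675 0 0" --pt "-3 0.675 0 0" --pt "-3 0.675 0 0" --pt "-3 0.675 0 0" --pt "-3 0.675 0 0" --pt "-3 0.675 0 0" --claw -1 --newtons 60

```text
time_s: 1.82
tool_pos: [0.3431, 0.3038, 0.2512]
tool_rot: [[-0.088, 0.996, -0.0], [0.996, 0.088, -0.0], [-0.0, -0.0, -1.0]]
contact_force: [0.5, 0.1, 0.2]
opening: 0.0855
finger_force: 0.0
```

Call:
jog_arm --pt "-3 0.675 0 0" --pt "-3 0.675 0 0" --pt "-3 0.675 0 0" --pt "-3 0.675 0 0" --pt "-3 0.675 0 0" --pt "-3 0.675 0 0" --pt "-3 0.675 0 0" --pt "-3 0.675 0 0" --pt "-3 0.675 0 0" --pt "-3 0.675 0 0" --pt "-3 0.675 0 0" --pt "-3 0.675 0 0" --pt "-3 0.675 0 0" --pt "-3 0.675 0 0" --pt "-3 0.675 0 0" --pt "-3 0.675 0 0" --pt "-3 0.675 0 0" --pt "-3 0.675 0 0" --pt "-3 0.675 0 0" --pt "0 0 0 0"

```text
time_s: 3.48
tool_pos: [0.5207, -0.2565, 0.2511]
tool_rot: [[-0.083, 0.997, -0.001], [0.997, 0.083, -0.003], [-0.003, -0.001, -1.0]]
contact_force: [-0.5, -0.9, 0.4]
opening: 0.0854
finger_force: 0.0
```

```bash
cat >> h.py <<'E'
def go(t,yaw,s=None):
    "turn (rad, tool) and then shift (cm, tool axes) to bring the TCP to t with tool y at yaw (deg)"
    s=s or ctrl.get_state();R=s['tool_rot'];p=s['tool_pos']
    y0=np.degrees(np.arctan2(R[1,1],R[0,1]));turn=-np.radians(yaw-y0)
    a=np.radians(yaw);Y=np.array([np.cos(a),np.sin(a),0]);X=np.array([-Y[1],Y[0],0])
    d=np.array(t)-p;print('at',p,'yaw',round(y0,1),'-> turn',round(turn,3),'shift',(100*np.array([d@X,d@Y,-d[2]])).round(2))
def snap(n,f):
    i=cams.camera_info(n);im=cams.snapshot(n);cv2.imwrite(f'pics/{f}.png',im);return i,im
E
python3 - <<'E'
from h import *
i,im=snap('wrist','w1');np.save('w1.npy',i['extrinsics'])
go([.5755,-.2875,.25],5)
print(ctrl.get_state()['joint_positions'])
E
```

```text
at [ 0.5204 -0.2541  0.2509] yaw 4.8 -> turn -0.003 shift [-3.81  5.2   0.09]
[-11.613   22.9828  44.8686  99.0946 -17.5322  65.239   43.2546]
```

View pics/w1.png

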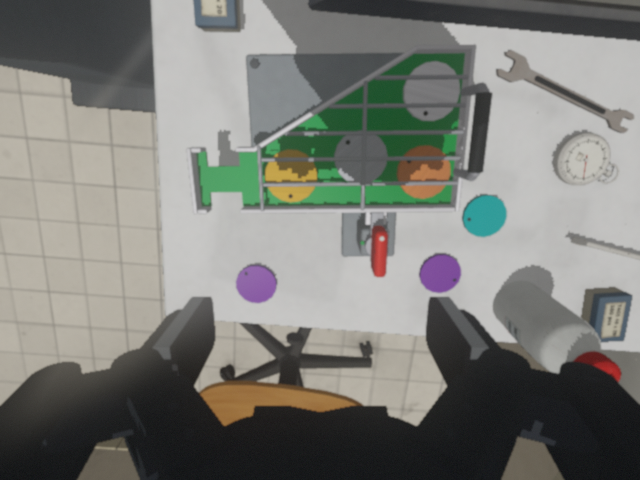

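Wrist view: tray clear, wing at (380,252), bar (481,132), lane (225,180), coupons brass (290,175), grey (361,157), copper (424,171), aluminium (432,91). Refit the stand from this view.

```bash
cat > fit2.py <<'E'
from h import *
from scipy.optimize import least_squares
i=cams.camera_info('wrist')
A=[((-15,75,10),(248,56)),((182,30,104),(485,94)),((182,-30,104),(476,171)),((110,-103,95),(381,252)),((184,-69,72),(460,210)),((184,69,72),(475,47)),((0,-14,72),(259,148)),((-58,-67,72),(197,212)),((-58,-12,72),(193,150)),((2,-67,72),(263,208))]
def W(p,v):
    c,s=np.cos(p[2]),np.sin(p[2]);v=np.array(v,float)/1000
    return np.c_[p[0]+c*v[:,0]-s*v[:,1],p[1]+s*v[:,0]+c*v[:,1],v[:,2]]
f=lambda p:(proj(i,W(p,[a[0] for a in A]))-[a[1] for a in A]).ravel()
if __name__=='__main__':
    r=least_squares(f,[.457,-.194,.087],loss='soft_l1');print(r.x,np.degrees(r.x[2]));print(f(r.x).reshape(-1,2).round(1).tolist())
    for n,v in dict(knob=(110,-103,82),bar=(182,0,100),lane=(-32,-39,61),hinge=(12,0,48)).items():print(n,W(r.x,[v]))
    k=W(r.x,[(110,-103,0)])[0];go([k[0],k[1],.12],np.degrees(r.x[2]));
E
python3 fit2.py
```

```text
[ 0.4577 -0.1929  0.0933] 5.348184996867236
[[-2.2, -2.5], [2.2, -2.1], [1.9, 1.5], [1.1, 3.6], [0.5, 1.4], [3.0, -3.3], [-3.2, 3.6], [-1.0, -0.4], [-3.8, -0.1], [-1.5, 3.0]]
knob [[ 0.5768 -0.2852  0.082 ]]
bar [[ 0.6389 -0.1759  0.1   ]]
lane [[ 0.4295 -0.2347  0.061 ]]
hinge [[ 0.4696 -0.1918  0.048 ]]
at [ 0.5204 -0.2541  0.2509] yaw 4.8 -> turn -0.009 shift [-3.62  5.33 13.09]
```

Call:
jog_arm --pt "-1.9 2.65 0 0" --pt "-1.85 2.65 0 0" --pt "0 0 3 0" --pt "0 0 3 0" --pt "0 0 3 0" --pt "0 0 3 0" --pt "0 0 2.5 0" --pt "0 0 2 0" --pt "0 0 1.6 0" --pt "0 0 0 0" --pt "0 0 0 0"

```text
time_s: 4.45
tool_pos: [0.5767, -0.2832, 0.0702]
tool_rot: [[-0.088, 0.996, -0.001], [0.996, 0.088, 0.001], [0.001, -0.001, -1.0]]
contact_force: [-0.2, -0.1, 0.2]
opening: 0.0853
finger_force: 0.0
```

Call:
jog_arm --pt "0 0 0 0" --pt "0 0 0 0" --pt "0 0 0 0" --pt "0 0 0 0" --pt "0 0 0 0" --pt "0 0 0 0" --pt "0 0 0 0" --pt "0 0 0 0" --claw 1 --newtons 50

```text
time_s: 5.12
tool_pos: [0.5766, -0.284, 0.0707]
tool_rot: [[-0.088, 0.996, -0.0], [0.996, 0.088, 0.0], [0.0, -0.0, -1.0]]
contact_force: [-5.9, 2.8, 7.3]
opening: 0.0113
finger_force: 49.1
```

```bash
python3 - <<'E'
from h import *
go([.576,-.2865,.070],5)
s=ctrl.get_state();print(s['contact_force'],s['ft_torque'],s['opening'],s['finger_force'],s['joint_positions'])
i,im=snap('wrist','w2');cv2.imwrite('pics/w2c.png',im[150:480,120:560])
E
```

```text
at [ 0.5766 -0.284   0.0707] yaw 5.0 -> turn 0.001 shift [-0.24 -0.08  0.07]
[-5.8942  2.8132  7.3303] [0.4309 1.0223 0.1235] 0.011288207023761059 49.108999371528625 [ -1.865   41.3621  36.1867  97.2988 -29.955   51.3871  51.7325]
```

View pics/w2c.png

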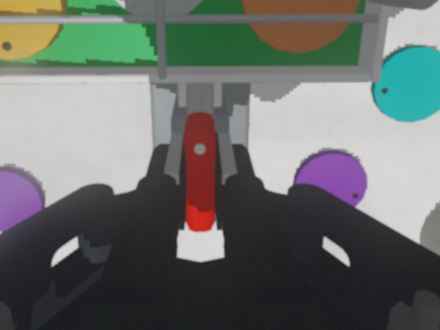

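Call:
jog_arm --pt "0 0 0 -0.09" --pt "0 0 0 -0.09" --pt "0 0 0 -0.09" --pt "0 0 0 -0.09" --pt "0 0 0 -0.09" --pt "0 0 0 -0.09" --pt "0 0 0 -0.09" --pt "0 0 0 -0.09" --pt "0 0 0 -0.09" --pt "0 0 0 -0.09" --pt "0 0 0 -0.09" --pt "0 0 0 -0.09" --pt "0 0 0 -0.09" --pt "0 0 0 -0.09" --pt "0 0 0 -0.09" --pt "0 0 0 0"

```text
time_s: 6.5
tool_pos: [0.5747, -0.2862, 0.0708]
tool_rot: [[-0.992, 0.129, -0.003], [0.129, 0.992, -0.002], [0.002, -0.002, -1.0]]
contact_force: [-14.8, -5.4, 12.5]
opening: 0.011
finger_force: 59.1
```

Call:
jog_arm --pt "0 0 0 0" --pt "0 0 0 0" --pt "0 0 0 0" --pt "0 0 0 0" --pt "0 0 0 0" --claw 0

```text
time_s: 6.92
tool_pos: [0.5771, -0.2837, 0.0703]
tool_rot: [[-0.991, 0.132, 0.0], [0.132, 0.991, -0.0], [-0.0, -0.0, -1.0]]
contact_force: [-0.6, -0.6, -0.5]
opening: 0.0431
finger_force: 0.0
```

Call:
jog_arm --pt "0 0 -2 0" --pt "0 0 -3 0" --pt "0 0 -3 0" --pt "0 0 -3 0" --pt "0 0 -3 0" --pt "0 0 0 0"

```text
time_s: 7.42
tool_pos: [0.5789, -0.285, 0.2164]
tool_rot: [[-0.991, 0.132, 0.007], [0.132, 0.991, -0.003], [-0.008, -0.002, -1.0]]
contact_force: [0.8, 0.1, -0.2]
opening: 0.0426
finger_force: 0.0
```

```bash
python3 - <<'E'
from h import *
go([.6385,-.1775,.21],5)
s=ctrl.get_state();print(s['joint_positions'])
i,im=snap('wrist','w3')
i,t=snap('top','t3');c=cv2.resize(t[190:300,340:460],None,fx=4,fy=4,interpolation=cv2.INTER_CUBIC)
cv2.imwrite('pics/t3c.png',np.hstack([c,cv2.resize(im[:440],None,fx=.5,fy=1)[:440]]))
E
```

```text
at [ 0.5789 -0.285   0.2164] yaw 82.4 -> turn 1.351 shift [10.19  6.87  0.64]
[  8.7669  27.567   20.3221  91.1552 -10.4622  62.7006 114.1041]
```

View pics/t3c.png

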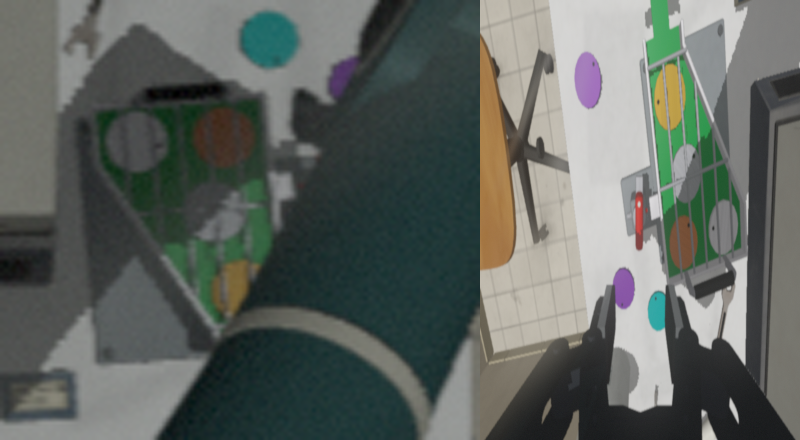

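Call:
jog_arm --pt "0 0 0 0.0965" --pt "0 0 0 0.0965" --pt "0 0 0 0.0965" --pt "0 0 0 0.0965" --pt "0 0 0 0.0965" --pt "0 0 0 0.0965" --pt "0 0 0 0.0965" --pt "0 0 0 0.0965" --pt "0 0 0 0.0965" --pt "0 0 0 0.0965" --pt "0 0 0 0.0965" --pt "0 0 0 0.0965" --pt "0 0 0 0.0965" --pt "0 0 0 0.0965" --pt "2.55 1.72 0 0" --pt "2.55 1.72 0 0" --pt "2.55 1.72 0 0" --pt "2.55 1.72 0 0" --pt "0 0 2 0" --pt "0 0 2 0"

```text
time_s: 9.18
tool_pos: [0.6376, -0.1738, 0.169]
tool_rot: [[-0.09, 0.996, 0.0], [0.996, 0.09, 0.0], [0.0, 0.0, -1.0]]
contact_force: [-0.4, -1.4, -0.1]
opening: 0.0428
finger_force: 0.0
```

Call:
jog_arm --pt "0 0 0 0" --pt "0 0 0 0"

```text
time_s: 9.35
tool_pos: [0.6358, -0.1763, 0.169]
tool_rot: [[-0.087, 0.996, -0.003], [0.996, 0.087, -0.0], [0.0, -0.003, -1.0]]
contact_force: [0.5, -0.2, 0.0]
opening: 0.0423
finger_force: 0.0
```

```bash
python3 - <<'E'
from h import *
i,im=snap('wrist','w4')
go([.6385,-.1775,.088],5)
s=ctrl.get_state();print(s['joint_positions'])
hsv=cv2.cvtColor(im,cv2.COLOR_BGR2HSV)
cv2.imwrite('pics/w4c.png',im[100:480,100:560])
print(proj(i,[[.638,-.177,.1]]))
E
```

```text
at [ 0.6363 -0.1768  0.1703] yaw 4.9 -> turn -0.001 shift [-0.09  0.21  8.23]
[-11.3116  34.9661  35.1328  91.0796 -22.0877  61.0875  34.7212]
[[325.1638 250.2356]]
```

View pics/w4c.png

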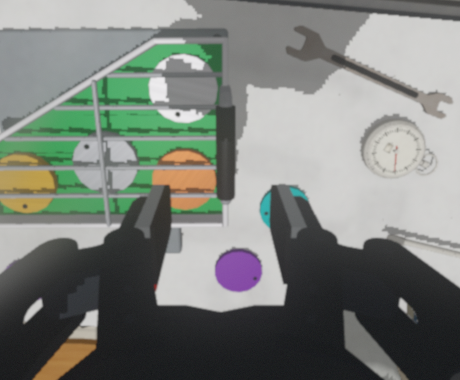

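Bar at (326,240), close to the predicted (325,250), between the fingers. Descend and grip.

Call:
jog_arm --pt "0.2 0.2 2 0" --pt "0 0 2 0" --pt "0 0 2 0" --pt "0 0 2.2 0" --pt "0 0 0 0"

```text
time_s: 9.82
tool_pos: [0.637, -0.174, 0.0857]
tool_rot: [[-0.086, 0.996, -0.004], [0.996, 0.086, 0.001], [0.001, -0.004, -1.0]]
contact_force: [-1.2, -0.2, -0.6]
opening: 0.0425
finger_force: 0.0
```

Call:
jog_arm --pt "0 0 0 0" --pt "0 0 0 0" --pt "0 0 0 0" --pt "0 0 0 0" --pt "0 0 0 0" --pt "0 0 0 0" --claw 1 --newtons 50

```text
time_s: 10.32
tool_pos: [0.6388, -0.1747, 0.0902]
tool_rot: [[-0.087, 0.996, 0.002], [0.996, 0.087, -0.0], [-0.001, 0.001, -1.0]]
contact_force: [-5.3, 0.3, 8.5]
opening: 0.0099
finger_force: 49.1
```

```bash
python3 - <<'E'
from h import *
go([.6385,-.1775,.088],5)
s=ctrl.get_state();print(s['contact_force'],s['opening'])
a=np.arctan2(52,170);R=17.8
q=[(R*np.cos(a+t),R*np.sin(a+t)) for t in np.linspace(0,.62,16)]
print((np.diff(q,axis=0)*[1,-1]).round(2).tolist())
E
```

```text
at [ 0.6388 -0.1747  0.0902] yaw 5.0 -> turn -0.001 shift [-0.27 -0.05  0.22]
[-5.2751  0.2672  8.5123] 0.009858996495480872
[[-0.23, -0.7], [-0.26, -0.69], [-0.29, -0.68], [-0.31, -0.67], [-0.34, -0.65], [-0.37, -0.64], [-0.39, -0.62], [-0.42, -0.6], [-0.44, -0.59], [-0.47, -0.57], [-0.49, -0.55], [-0.51, -0.53], [-0.53, -0.51], [-0.56, -0.48], [-0.57, -0.46]]
```

Call:
jog_arm --pt "0 -0.23 -0.7 0" --pt "0 -0.26 -0.69 0" --pt "0 -0.29 -0.68 0" --pt "0 -0.31 -0.67 0" --pt "0 -0.34 -0.65 0" --pt "0 -0.37 -0.64 0" --pt "0 -0.39 -0.62 0" --pt "0 -0.42 -0.6 0" --pt "0 -0.44 -0.59 0" --pt "0 -0.47 -0.57 0" --pt "0 -0.49 -0.55 0" --pt "0 -0.51 -0.53 0" --pt "0 -0.53 -0.51 0" --pt "0 -0.56 -0.48 0" --pt "0 -0.57 -0.46 0" --pt "0 0 0 0" --pt "0 0 0 0" --pt "0 0 0 0"

```text
time_s: 11.82
tool_pos: [0.579, -0.1801, 0.1806]
tool_rot: [[-0.087, 0.996, 0.006], [0.996, 0.087, -0.001], [-0.002, 0.006, -1.0]]
contact_force: [6.3, -0.7, 10.9]
opening: 0.0095
finger_force: 50.3
```

```bash
python3 - <<'E'
from h import *
s=ctrl.get_state();print(s['contact_force'],s['opening'],s['joint_positions'])
i,im=snap('scene','s5');cv2.imwrite('pics/s5c.png',cv2.resize(im[200:360,350:530],None,fx=3,fy=3,interpolation=cv2.INTER_CUBIC))
E
```

```text
[ 6.3191 -0.7394 10.9202] 0.009544440560533834 [-13.0324  28.7485  36.8024  99.3106 -19.8901  58.2014  35.9185]
```

View pics/s5c.png

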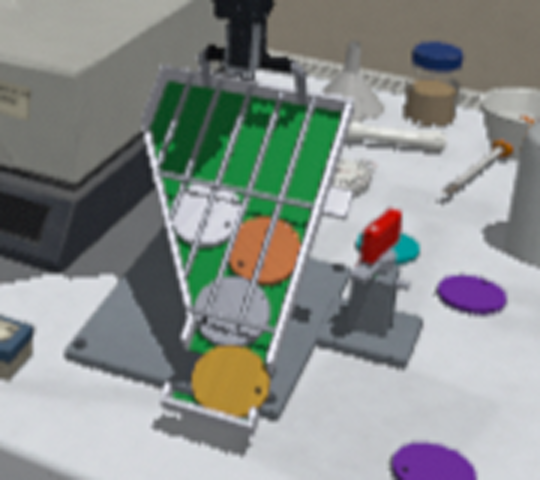

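Brass is in the lane, grey, copper and aluminium queue behind. Lower the tray along the reverse arc and release.

Call:
jog_arm --pt "0 0.57 0.46 0" --pt "0 0.56 0.48 0" --pt "0 0.53 0.51 0" --pt "0 0.51 0.53 0" --pt "0 0.49 0.55 0" --pt "0 0.47 0.57 0" --pt "0 0.44 0.59 0" --pt "0 0.42 0.6 0" --pt "0 0.39 0.62 0" --pt "0 0.37 0.64 0" --pt "0 0.34 0.65 0" --pt "0 0.31 0.67 0" --pt "0 0.29 0.68 0" --pt "0 0.26 0.69 0" --pt "0 0.23 0.7 0" --pt "0 0 0.2 0" --pt "0 0 0 0" --pt "0 0 0 0"

```text
time_s: 13.37
tool_pos: [0.6386, -0.1745, 0.0861]
tool_rot: [[-0.087, 0.996, 0.0], [0.996, 0.087, -0.001], [-0.001, 0.0, -1.0]]
contact_force: [5.4, -3.5, -2.3]
opening: 0.0097
finger_force: 58.3
```

Call:
jog_arm --pt "0 0 0 0" --pt "0 0 0 0" --pt "0 0 0 0" --pt "0 0 0 0" --pt "0 0 0 0" --claw 0

```text
time_s: 13.78
tool_pos: [0.6382, -0.1741, 0.0862]
tool_rot: [[-0.087, 0.996, -0.0], [0.996, 0.087, 0.0], [0.0, -0.0, -1.0]]
contact_force: [1.4, -0.4, 0.6]
opening: 0.0424
finger_force: 0.0
```

Call:
jog_arm --pt "0 0 -2 0" --pt "0 0 -3 0" --pt "0 0 -3 0" --pt "0 0 -3 0" --pt "0 0 -1 0" --pt "0 0 0 0" --claw -1

```text
time_s: 14.28
tool_pos: [0.6394, -0.1746, 0.2094]
tool_rot: [[-0.087, 0.996, 0.004], [0.996, 0.087, -0.001], [-0.001, 0.004, -1.0]]
contact_force: [0.2, -0.1, -0.4]
opening: 0.0854
finger_force: 0.0
```

```bash
python3 - <<'E'
from h import *
go([.429,-.2355,.21],-85)
s=ctrl.get_state();print(s['joint_positions'])
E
```

```text
at [ 0.6394 -0.1746  0.2094] yaw 5.0 -> turn 1.571 shift [-21.49   4.24  -0.06]
[-12.213   32.8623  36.268   88.9835 -20.836   64.7785  33.5482]
```

Call:
jog_arm --pt "0 0 0 0.1122" --pt "0 0 0 0.1122" --pt "0 0 0 0.1122" --pt "0 0 0 0.1122" --pt "0 0 0 0.1122" --pt "0 0 0 0.1122" --pt "0 0 0 0.1122" --pt "0 0 0 0.1122" --pt "0 0 0 0.1122" --pt "0 0 0 0.1122" --pt "0 0 0 0.1122" --pt "0 0 0 0.1122" --pt "0 0 0 0.1122" --pt "0 0 0 0.1122" --pt "-3.6 0.7 0.5 0" --pt "-3.6 0.7 0.5 0" --pt "-3.6 0.7 0.5 0" --pt "-3.6 0.7 0.5 0" --pt "-3.6 0.7 0.5 0" --pt "-3.5 0.7 0.5 0"

```text
time_s: 15.95
tool_pos: [0.4255, -0.2345, 0.1751]
tool_rot: [[0.996, 0.087, -0.001], [0.087, -0.996, 0.0], [-0.001, -0.0, -1.0]]
contact_force: [-0.2, -0.4, 0.4]
opening: 0.085
finger_force: 0.0
```

Call:
jog_arm --pt "0 0 0 0" --pt "0 0 0 0" --pt "0 0 0 0"

```text
time_s: 16.2
tool_pos: [0.4282, -0.2343, 0.1761]
tool_rot: [[0.996, 0.087, -0.0], [0.087, -0.996, 0.0], [-0.0, -0.0, -1.0]]
contact_force: [0.6, -0.0, -0.2]
opening: 0.0852
finger_force: 0.0
```

```bash
python3 - <<'E'
from h import *
i,im=snap('wrist','w6')
go([.429,-.2355,.055],-85)
print(ctrl.get_state()['joint_positions'])
print(proj(i,[[.429,-.2355,.064]]))
cv2.imwrite('pics/w6c.png',im)
E
```

```text
at [ 0.4285 -0.2343  0.1761] yaw -85.0 -> turn 0.001 shift [ 0.04  0.12 12.11]
[-27.0531  25.6587  64.9849 116.1217 -28.2745  55.8443 -32.5792]
[[320.3541 229.7338]]
```

View pics/w6c.png

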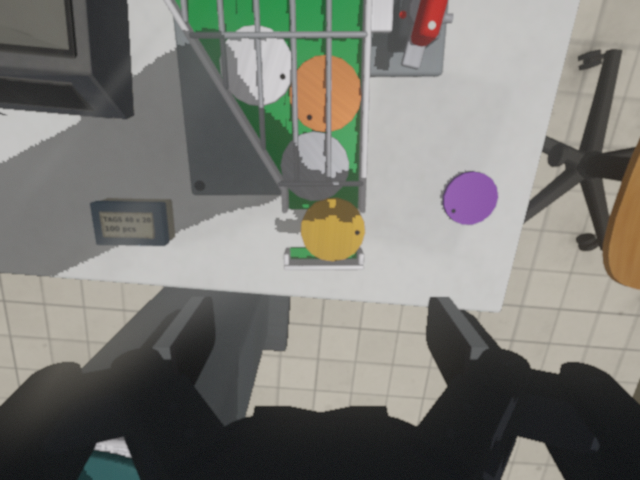

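Brass at (333,230), ~8 mm aside in the lane; tray level, grey queued at (315,165). Measure the circle.

```bash
cat >> h.py <<'E'
def disc(i,im,P,mm=24,search=.016):
    "circle of radius mm nearest the expected point P -> world"
    c=proj(i,[P])[0];r=np.linalg.norm(proj(i,[np.array(P)+[0,mm/1e3,0]])[0]-c)
    x0,y0=(c-2.2*r).astype(int).clip(0);roi=im[y0:int(c[1]+2.2*r),x0:int(c[0]+2.2*r)]
    g=cv2.medianBlur(roi,3).max(2)
    C=cv2.HoughCircles(g,cv2.HOUGH_GRADIENT_ALT,1.5,4,param1=150,param2=.3,minRadius=int(r*.88),maxRadius=int(r*1.12))
    if C is None: print('none');return
    out=[]
    for k in C[0]:
        w=ray(i,k[:2]+[x0,y0],P[2])[0]
        if np.linalg.norm(w-P)<search:print('px',k+[x0,y0,0],'world',w);out.append(w)
    return out[0] if out else None
E
python3 - <<'E'
from h import *
i=cams.camera_info('wrist');im=cv2.imread('pics/w6.png')
w=disc(i,im,[.429,-.2355,.064])
if w is None: w=ray(i,[333,230],.064)[0];print(w)
go([w[0],w[1],.0555],-85)
E
```

```text
none
[ 0.4299 -0.2448  0.064 ]
at [ 0.4285 -0.2343  0.1761] yaw -85.0 -> turn 0.001 shift [ 0.05  1.06 12.06]
```

Call:
jog_arm --pt "0.1 0.5 2 0" --pt "0 0.5 2.5 0" --pt "0 0 2.5 0" --pt "0 0 2.5 0" --pt "0 0 1.5 0" --pt "0 0 1.05 0" --pt "0 0 0 0" --pt "0 0 0 0"

```text
time_s: 16.92
tool_pos: [0.43, -0.2447, 0.0559]
tool_rot: [[0.996, 0.087, -0.001], [0.087, -0.996, -0.0], [-0.001, 0.0, -1.0]]
contact_force: [-0.4, 0.3, 0.5]
opening: 0.0856
finger_force: 0.0
```

Call:
jog_arm --pt "0 0 0 0" --pt "0 0 0 0" --pt "0 0 0 0" --pt "0 0 0 0" --pt "0 0 0 0" --pt "0 0 0 0" --claw 1 --newtons 60

```text
time_s: 17.42
tool_pos: [0.4302, -0.2442, 0.0564]
tool_rot: [[0.996, 0.087, 0.001], [0.087, -0.996, 0.001], [0.001, -0.0, -1.0]]
contact_force: [-2.1, 3.5, 7.7]
opening: 0.0446
finger_force: 59.9
```

```bash
python3 - <<'E'
from h import *
i,im=snap('wrist','w7');cv2.imwrite('pics/w7c.png',im[180:480,150:500])
s=ctrl.get_state();print(s['tool_pos'],s['contact_force'],s['opening'],s['finger_force'],s['joint_positions'])
E
```

```text
[ 0.4302 -0.2442  0.0564] [-0.93    3.5146  7.7359] 0.044589586725275805 59.93443250656128 [-14.3878  36.0965  51.2799 119.4938 -41.4727  44.0642 -21.7474]
```

View pics/w7c.png

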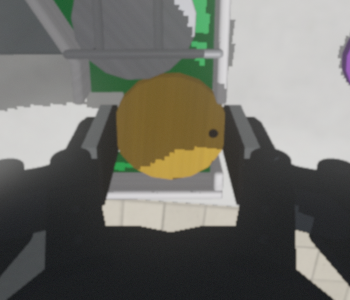

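Coupon sits centred between the pads. Lift, turn and carry to above nest 4 (world ≈ 0.3945, 0.175).

Call:
jog_arm --pt "0 0 -0.7 0" --pt "0 0 -1.5 0" --pt "0 0 -1.5 0" --pt "0 0 -0.25 -0.1" --pt "0 0 -0.25 -0.1" --pt "0 0 -0.25 -0.1" --pt "0 0 -0.25 -0.1" --pt "0 0 -0.25 -0.1" --pt "0 0 -0.25 -0.1" --pt "0 0 -0.25 -0.1" --pt "0 0 -0.25 -0.1" --pt "0 0 -0.25 -0.1" --pt "0 0 -0.25 -0.1" --pt "0 0 -0.25 -0.1" --pt "0 0 -0.25 -0.1" --pt "0 0 -0.25 -0.1" --pt "0 0 -0.25 -0.1" --pt "2 -0.3 0 0" --pt "3 -0.5 0 0" --pt "3 -0.5 0 0"

```text
time_s: 19.13
tool_pos: [0.423, -0.1637, 0.1283]
tool_rot: [[0.086, 0.996, 0.0], [0.996, -0.086, -0.001], [-0.001, 0.0, -1.0]]
contact_force: [1.5, 0.2, -1.1]
opening: 0.0447
finger_force: 61.5
```

Call:
jog_arm --pt "3 -0.5 0 0" --pt "3 -0.5 0 0" --pt "3 -0.5 0 0" --pt "3 -0.5 0 0" --pt "3 -0.5 0 0" --pt "3 -0.5 0 0" --pt "3 -0.5 0 0" --pt "3 -0.5 0 0" --pt "3 -0.6 0 0" --pt "3 -0.6 0 0" --pt "2 -0.5 0 0" --pt "1.4 -0.5 0 0" --pt "0 0 0 0" --pt "0 0 0 0"

```text
time_s: 20.3
tool_pos: [0.3896, 0.1745, 0.1282]
tool_rot: [[0.083, 0.997, 0.0], [0.997, -0.083, -0.0], [-0.0, 0.0, -1.0]]
contact_force: [-1.1, -0.5, -0.4]
opening: 0.0444
finger_force: 61.5
```

```bash
python3 - <<'E'
from h import *
i,im=snap('wrist','w8')
go([.3945,.1749,.0078],-4.8)
s=ctrl.get_state();print(s['opening'],s['finger_force'],s['joint_positions'])
print(proj(i,[[.4106,.3663,.01],[.4051,.3025,.01],[.3997,.2386,.01],[.3945,.1749,.01]]))
cv2.imwrite('pics/w8c.png',im[:, :])
E
```

```text
at [0.3898 0.1738 0.1281] yaw -4.8 -> turn -0.0 shift [ 0.15  0.46 12.03]
0.04464001758653918 61.47186040878296 [-55.3569  13.4162  30.4429 125.7266  -9.8859  43.0631 -23.1505]
[[329.466  -82.365 ]
 [328.41    36.7824]
 [327.6597 138.8428]
 [327.2553 226.8512]]
```

View pics/w8c.png

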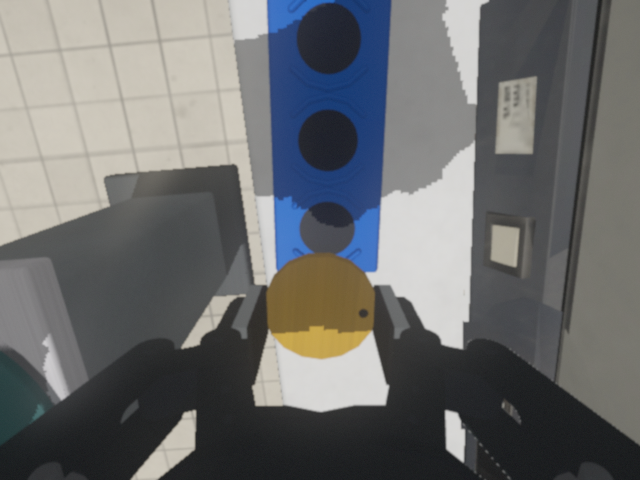

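Brass in grip centred at (321,305); nest 4's dark disc at (327,229), matching prediction within 2 px. Compute the offset.

```bash
cat >> h.py <<'E'
def nests(i,im):
    g=cv2.inRange(cv2.cvtColor(im,cv2.COLOR_BGR2GRAY),0,255)
    for P in ([.4106,.3663,.01],[.4051,.3025,.01],[.3997,.2386,.01],[.3945,.1749,.01]):
        c=proj(i,[P])[0]
        if 0<c[1]<300: print('pred',c.round(1))
def held(i,uv,s,dz=.0085):
    w=ray(i,uv,s['tool_pos'][2]+dz)[0];d=w-s['tool_pos'];R=s['tool_rot'];print('held offset tool x,y mm',1e3*d@R[:,0],1e3*d@R[:,1]);return w
E
python3 - <<'E'
from h import *
i=cams.camera_info('wrist');im=cv2.imread('pics/w8.png');s=ctrl.get_state()
held(i,[321,305],s)
hsv=cv2.cvtColor(im,cv2.COLOR_BGR2HSV)
# board blue mask; nest discs = dark holes inside board
m=cv2.inRange(hsv,(0,0,0),(180,255,42));m[:,:285]=0;m[:,370:]=0;m[175:]=0
for q in cv2.findContours(m,0,1)[0]:
    if cv2.contourArea(q)>1000:
        (e,ax,_)=cv2.fitEllipse(q);print(e,ax,ray(i,e,.010))
print(ray(i,[327,228.5],.010))
E
```

```text
held offset tool x,y mm 1.4273465756632098 -0.18230213889536565
[[0.3944 0.173  0.01  ]]
```

Call:
jog_arm --pt "0 0.45 2 0" --pt "0 0 2.5 0" --pt "0 0 2.5 0" --pt "0 0 2 0" --pt "0 0 1.5 0" --pt "0 0 0.8 0" --pt "0 0 0.6 0" --pt "0 0 0 0" --pt "0 0 0 0"

```text
time_s: 21.1
tool_pos: [0.3946, 0.1735, 0.0092]
tool_rot: [[0.085, 0.996, 0.001], [0.996, -0.085, 0.0], [0.0, 0.001, -1.0]]
contact_force: [0.3, 0.7, -1.9]
opening: 0.0447
finger_force: 65.3
```

Call:
jog_arm --pt "0 0 0 0" --pt "0 0 0 0" --pt "0 0 0 0" --pt "0 0 0 0" --pt "0 0 0 0" --pt "0 0 0 0" --claw -0.6

```text
time_s: 21.6
tool_pos: [0.3941, 0.1739, 0.0089]
tool_rot: [[0.084, 0.997, 0.0], [0.997, -0.084, -0.0], [-0.0, 0.0, -1.0]]
contact_force: [0.2, -0.9, 0.6]
opening: 0.0683
finger_force: 0.0
```

Call:
jog_arm --pt "0 0 -2 0" --pt "0 0 -3 0" --pt "0 0 -3 0" --pt "0 0 -3 0" --pt "-3 0 -1 0" --pt "-3 0 0 0" --pt "-3 0 0 0" --pt "0 0 0 0" --pt "0 0 0 0"

```text
time_s: 22.35
tool_pos: [0.3865, 0.0832, 0.129]
tool_rot: [[0.086, 0.996, 0.0], [0.996, -0.086, 0.001], [0.001, 0.0, -1.0]]
contact_force: [0.5, 1.1, 1.1]
opening: 0.0683
finger_force: 0.0
```

```bash
python3 - <<'E'
from h import *
i,im=snap('wrist','w9');np.save('w9.npy',np.array(i['extrinsics']))
go([.6385,-.1755,.20],5)
print(ctrl.get_state()['joint_positions'],proj(i,[[.3945,.1749,.016]]))
hsv=cv2.cvtColor(im,cv2.COLOR_BGR2HSV);m=cv2.inRange(hsv,(12,100,60),(35,255,255))
q=max(cv2.findContours(m,0,1)[0],key=cv2.contourArea);e=cv2.fitEllipse(q);print(e,ray(i,e[0],.016))
m=cv2.inRange(hsv,(0,0,0),(180,255,60))
for q in cv2.findContours(m[:230],0,1)[0]:
    if 800<cv2.contourArea(q)<6000:
        e=cv2.fitEllipse(q);print(e,ray(i,e[0],.010))
E
```

```text
at [0.3866 0.0842 0.1289] yaw -4.9 -> turn -0.172 shift [-28.06  22.83  -7.11]
[-48.8574  10.2414  35.1301 129.6798  -8.7783  42.2334 -12.493 ] [[321.0547  96.7664]]
((320.47857666015625, 99.96719360351562), (68.38526153564453, 72.83201599121094), 0.056628886610269547) [[0.3939 0.1729 0.016 ]]
((321.159912109375, 11.536078453063965), (28.583364486694336, 61.132022857666016), 88.22762298583984) [[0.399  0.2264 0.01  ]]
```

Call:
jog_arm --pt "0 0 -0.5 -0.086" --pt "0 0 -0.5 -0.086" --pt "-2.975 0.335 -0.7 0" --pt "-2.975 0.335 -0.7 0" --pt "-2.975 0.335 -0.7 0" --pt "-2.975 0.335 -0.7 0" --pt "-2.975 0.335 -0.7 0" --pt "-2.975 0.335 -0.7 0" --pt "-2.975 0.335 -0.7 0" --pt "-2.975 0.335 -0.7 0" --pt "-2.975 0.335 -0.5 0" --pt "-0.18 2.83 0 0" --pt "-0.18 2.83 0 0" --pt "-0.18 2.83 0 0" --pt "-0.18 2.83 0 0" --pt "-0.18 2.83 0 0" --pt "-0.18 2.83 0 0" --pt "-0.18 2.83 0 0" --pt "0 0 0 0" --pt "0 0 0 0" --claw 0

```text
time_s: 24.07
tool_pos: [0.6396, -0.1736, 0.1984]
tool_rot: [[-0.09, 0.996, -0.002], [0.996, 0.09, -0.0], [-0.0, -0.002, -1.0]]
contact_force: [-0.3, -0.5, -0.2]
opening: 0.043
finger_force: 0.0
```

```bash
python3 - <<'E'
from h import *
go([.638,-.1755,.0875],5)
print(ctrl.get_state()['joint_positions'])
E
```

```text
at [ 0.6396 -0.1736  0.1984] yaw 5.2 -> turn 0.003 shift [-0.17 -0.18 11.09]
[-13.9948  34.4776  39.0677  89.359  -23.2013  64.5856  35.4257]
```

Call:
jog_arm --pt "-0.15 -0.15 2.8 0" --pt "0 0 2.8 0" --pt "0 0 2.8 0" --pt "0 0 2.7 0" --pt "0 0 0 0" --pt "0 0 0 0"

```text
time_s: 24.57
tool_pos: [0.6365, -0.1761, 0.0885]
tool_rot: [[-0.088, 0.996, -0.002], [0.996, 0.088, 0.0], [0.0, -0.002, -1.0]]
contact_force: [0.6, 0.0, 0.7]
opening: 0.0425
finger_force: 0.0
```

Call:
jog_arm --pt "0 0 0 0" --pt "0 0 0 0" --pt "0 0 0 0" --pt "0 0 0 0" --pt "0 0 0 0" --pt "0 0 0 0" --claw 1 --newtons 50

```text
time_s: 25.07
tool_pos: [0.6388, -0.1767, 0.0909]
tool_rot: [[-0.088, 0.996, 0.004], [0.996, 0.088, -0.001], [-0.001, 0.004, -1.0]]
contact_force: [3.3, 0.5, 8.1]
opening: 0.01
finger_force: 49.0
```

Call:
jog_arm --pt "0 -0.23 -0.7 0" --pt "0 -0.26 -0.69 0" --pt "0 -0.29 -0.68 0" --pt "0 -0.31 -0.67 0" --pt "0 -0.34 -0.65 0" --pt "0 -0.37 -0.64 0" --pt "0 -0.39 -0.62 0" --pt "0 -0.42 -0.6 0" --pt "0 -0.44 -0.59 0" --pt "0 -0.47 -0.57 0" --pt "0 -0.49 -0.55 0" --pt "0 -0.51 -0.53 0" --pt "0 -0.53 -0.51 0" --pt "0 -0.56 -0.48 0" --pt "0 -0.57 -0.46 0" --pt "0 0 0 0" --pt "0 0 0 0" --pt "0 0 0 0" --pt "0 0 0 0"

```text
time_s: 26.65
tool_pos: [0.5779, -0.1822, 0.1808]
tool_rot: [[-0.089, 0.996, 0.006], [0.996, 0.089, -0.001], [-0.001, 0.006, -1.0]]
contact_force: [7.6, 1.7, 12.0]
opening: 0.0095
finger_force: 51.0
```

Call:
jog_arm --pt "0 0.57 0.46 0" --pt "0 0.56 0.48 0" --pt "0 0.53 0.51 0" --pt "0 0.51 0.53 0" --pt "0 0.49 0.55 0" --pt "0 0.47 0.57 0" --pt "0 0.44 0.59 0" --pt "0 0.42 0.6 0" --pt "0 0.39 0.62 0" --pt "0 0.37 0.64 0" --pt "0 0.34 0.65 0" --pt "0 0.31 0.67 0" --pt "0 0.29 0.68 0" --pt "0 0.26 0.69 0" --pt "0 0.23 0.7 0" --pt "0 0 0.2 0" --pt "0 0 0 0" --pt "0 0 0 0"

```text
time_s: 28.15
tool_pos: [0.6388, -0.1765, 0.0877]
tool_rot: [[-0.089, 0.996, 0.003], [0.996, 0.089, -0.001], [-0.001, 0.003, -1.0]]
contact_force: [10.1, -1.7, -2.6]
opening: 0.0098
finger_force: 55.4
```

Call:
jog_arm --pt "0 0 0 0" --pt "0 0 0 0" --pt "0 0 0 0" --pt "0 0 0 0" --pt "0 0 0 0" --claw 0

```text
time_s: 28.57
tool_pos: [0.6371, -0.1766, 0.0869]
tool_rot: [[-0.088, 0.996, -0.0], [0.996, 0.088, -0.0], [-0.0, -0.0, -1.0]]
contact_force: [0.1, 0.0, -0.1]
opening: 0.043
finger_force: 0.0
```

Call:
jog_arm --pt "0 0 -2 0" --pt "0 0 -3 0" --pt "0 0 -3 0" --pt "0 0 -3 0" --pt "0 0 -1 0" --pt "0 0 0 0" --claw -1

```text
time_s: 29.07
tool_pos: [0.6383, -0.1771, 0.2098]
tool_rot: [[-0.088, 0.996, 0.004], [0.996, 0.088, -0.001], [-0.001, 0.004, -1.0]]
contact_force: [-0.4, 0.2, -0.4]
opening: 0.0854
finger_force: 0.0
```

Call:
jog_arm --pt "0 0 0 0.1122" --pt "0 0 0 0.1122" --pt "0 0 0 0.1122" --pt "0 0 0 0.1122" --pt "0 0 0 0.1122" --pt "0 0 0 0.1122" --pt "0 0 0 0.1122" --pt "0 0 0 0.1122" --pt "0 0 0 0.1122" --pt "0 0 0 0.1122" --pt "0 0 0 0.1122" --pt "0 0 0 0.1122" --pt "0 0 0 0.1122" --pt "0 0 0 0.1122" --pt "-3.6 0.8 0.5 0" --pt "-3.6 0.8 0.5 0" --pt "-3.6 0.8 0.5 0" --pt "-3.6 0.8 0.5 0" --pt "-3.6 0.8 0.5 0" --pt "-3.4 0.8 0.5 0"

```text
time_s: 30.73
tool_pos: [0.4259, -0.2431, 0.1756]
tool_rot: [[0.996, 0.088, -0.001], [0.088, -0.996, 0.0], [-0.001, -0.0, -1.0]]
contact_force: [0.7, -1.2, 0.7]
opening: 0.0854
finger_force: 0.0
```

Call:
jog_arm --pt "0 0 0 0" --pt "0 0 0 0" --pt "0 0 0 0"

```text
time_s: 30.98
tool_pos: [0.4287, -0.2429, 0.1765]
tool_rot: [[0.996, 0.088, -0.0], [0.088, -0.996, 0.0], [-0.0, -0.0, -1.0]]
contact_force: [-0.1, 0.9, -0.4]
opening: 0.0855
finger_force: 0.0
```

```bash
cat > lane.py <<'E'
from h import *
import sys
i,im=snap('wrist',sys.argv[1])
print(ctrl.get_state()['joint_positions'])
hsv=cv2.cvtColor(im,cv2.COLOR_BGR2HSV)
P=np.array([.4295,-.2365,.064]);c=proj(i,[P])[0]
x0,y0=(c-70).astype(int);roi=im[y0:y0+140,x0:x0+140]
# non-green, non-background: compare edges
for p2 in (.6,.4,.2):
  for ch in (0,1,2):
    C=cv2.HoughCircles(cv2.GaussianBlur(roi[...,ch],(3,3),0),cv2.HOUGH_GRADIENT,1,6,param1=60,param2=100*p2/3,minRadius=28,maxRadius=38)
    if C is not None:
        for k in C[0][:2]:
            w=ray(i,k[:2]+[x0,y0],.064)[0]
            if abs(w[0]-.4295)<.008 and abs(w[1]+.2365)<.02:print(p2,ch,k+[x0,y0,0],w)
go([.4297,-.2365,.0555],-85)
E
python3 lane.py w10; python3 - <<'E'
import cv2
E
```

```text
[-27.1286  27.7891  67.273  115.5195 -30.7961  57.0562 -29.3985]
0.6 0 [314.5 228.5  31.8] [ 0.4299 -0.2397  0.064 ]
0.6 2 [314.5 228.5  31.9] [ 0.4299 -0.2397  0.064 ]
0.4 0 [314.5 228.5  31.8] [ 0.4299 -0.2397  0.064 ]
0.4 0 [312.5 222.5  37.4] [ 0.4343 -0.2379  0.064 ]
0.4 1 [314.5 228.5  31.8] [ 0.4299 -0.2397  0.064 ]
0.4 1 [311.5 222.5  37.4] [ 0.4342 -0.2371  0.064 ]
0.4 2 [314.5 228.5  31.9] [ 0.4299 -0.2397  0.064 ]
0.4 2 [311.5 222.5  37.4] [ 0.4342 -0.2371  0.064 ]
0.2 0 [314.5 228.5  31.8] [ 0.4299 -0.2397  0.064 ]
0.2 0 [312.5 222.5  37.4] [ 0.4343 -0.2379  0.064 ]
0.2 1 [314.5 228.5  31.8] [ 0.4299 -0.2397  0.064 ]
0.2 1 [311.5 222.5  37.4] [ 0.4342 -0.2371  0.064 ]
0.2 2 [314.5 228.5  31.9] [ 0.4299 -0.2397  0.064 ]
0.2 2 [311.5 222.5  37.4] [ 0.4342 -0.2371  0.064 ]
at [ 0.429  -0.2429  0.1766] yaw -84.9 -> turn 0.002 shift [ 0.12 -0.63 12.11]
```

Call:
jog_arm --pt "0.1 -0.3 2 0" --pt "0 0 2.5 0" --pt "0 0 2.5 0" --pt "0 0 2.5 0" --pt "0 0 1.5 0" --pt "0 0 1.1 0" --pt "0 0 0 0" --pt "0 0 0 0"

```text
time_s: 31.7
tool_pos: [0.4293, -0.2404, 0.0559]
tool_rot: [[0.996, 0.088, -0.001], [0.088, -0.996, -0.0], [-0.001, 0.0, -1.0]]
contact_force: [0.1, 0.3, 0.1]
opening: 0.0851
finger_force: 0.0
```

Call:
jog_arm --pt "0 0 0 0" --pt "0 0 0 0" --pt "0 0 0 0" --pt "0 0 0 0" --pt "0 0 0 0" --pt "0 0 0 0" --claw 1 --newtons 60

```text
time_s: 32.2
tool_pos: [0.4297, -0.2404, 0.0566]
tool_rot: [[0.996, 0.088, 0.002], [0.088, -0.996, -0.0], [0.002, 0.001, -1.0]]
contact_force: [-0.9, 0.7, 7.8]
opening: 0.0446
finger_force: 59.8
```

Call:
jog_arm --pt "0 0 -0.7 0" --pt "0 0 -1.5 0" --pt "0 0 -1.5 0" --pt "0 0 -0.25 -0.1" --pt "0 0 -0.25 -0.1" --pt "0 0 -0.25 -0.1" --pt "0 0 -0.25 -0.1" --pt "0 0 -0.25 -0.1" --pt "0 0 -0.25 -0.1" --pt "0 0 -0.25 -0.1" --pt "0 0 -0.25 -0.1" --pt "0 0 -0.25 -0.1" --pt "0 0 -0.25 -0.1" --pt "0 0 -0.25 -0.1" --pt "0 0 -0.25 -0.1" --pt "0 0 -0.25 -0.1" --pt "0 0 -0.25 -0.1" --pt "2 -0.3 0 0" --pt "3 -0.5 0 0" --pt "3 -0.5 0 0"

```text
time_s: 33.87
tool_pos: [0.4223, -0.1592, 0.1283]
tool_rot: [[0.085, 0.996, 0.0], [0.996, -0.085, -0.0], [-0.0, 0.0, -1.0]]
contact_force: [0.3, 0.8, -0.4]
opening: 0.0444
finger_force: 61.3
```

Call:
jog_arm --pt "3 -0.4 0 0" --pt "3 -0.4 0 0" --pt "3 -0.4 0 0" --pt "3 -0.4 0 0" --pt "3 -0.4 0 0" --pt "3 -0.4 0 0" --pt "3 -0.4 0 0" --pt "3 -0.4 0 0" --pt "3 -0.4 0 0" --pt "3 -0.4 0 0" --pt "3 -0.4 0 0" --pt "3 -0.4 0 0" --pt "2 -0.5 0 0" --pt "1.3 -0.4 0 0" --pt "0 0 0 0" --pt "0 0 0 0" --pt "0 0 0 0"

```text
time_s: 35.28
tool_pos: [0.3985, 0.2362, 0.128]
tool_rot: [[0.083, 0.997, 0.0], [0.997, -0.083, -0.0], [-0.0, 0.0, -1.0]]
contact_force: [-0.8, -0.6, -1.1]
opening: 0.045
finger_force: 61.3
```

```bash
cat > carry.py <<'E'
from h import *
import sys
N=[[.4106,.3663],[.4051,.3025],[.3997,.2386],[.3945,.1749]][int(sys.argv[2])-1]
i,im=snap('wrist',sys.argv[1]);s=ctrl.get_state()
print(s['opening'],s['finger_force'],s['joint_positions'])
roi=im[235:375,250:390]
for ch in (0,2):
    C=cv2.HoughCircles(cv2.GaussianBlur(roi[...,ch],(3,3),0),cv2.HOUGH_GRADIENT,1,10,param1=60,param2=20,minRadius=48,maxRadius=60)
    if C is not None:
        k=C[0][0]+[250,235,0];print('held px',k);held(i,k[:2],s)
print('pred nest px',proj(i,[N+[.01]]))
c=proj(i,[N+[.01]])[0].astype(int);a,b=max(c[0]-45,0),max(c[1]-45,0);roi=im[b:c[1]+25,a:c[0]+45]
C=cv2.HoughCircles(cv2.GaussianBlur(roi[...,0],(3,3),0),cv2.HOUGH_GRADIENT,1,10,param1=60,param2=12,minRadius=20,maxRadius=34)
if C is not None:
    for k in C[0][:3]:print('nest',k+[a,b,0],ray(i,k[:2]+[a,b],.010))
go(N+[.009],-4.8)
E
python3 carry.py w11 3
```

```text
0.04445452058327433 61.30764842033386 [-62.9157  17.7236  33.0195 121.1035 -13.6184  44.7092 -26.1865]
held px [320.5 304.5  53.9]
held offset tool x,y mm 1.7810359759061405 -0.4328710662124
held px [319.5 304.5  53.8]
held offset tool x,y mm 1.7808787749722574 -0.8469018232328229
pred nest px [[322.1721 224.7114]]
nest [322.5 226.5  27.1] [[0.3998 0.2372 0.01  ]]
nest [335.5 204.5  22.4] [[0.4108 0.2531 0.01  ]]
at [0.3985 0.2361 0.128 ] yaw -4.8 -> turn 0.0 shift [ 0.26  0.09 11.9 ]
```

Call:
jog_arm --pt "0 0.1 2 0" --pt "0 0 2.5 0" --pt "0 0 2.5 0" --pt "0 0 2 0" --pt "0 0 1.5 0" --pt "0 0 0.8 0" --pt "0 0 0.6 0" --pt "0 0 0 0" --pt "0 0 0 0"

```text
time_s: 36.08
tool_pos: [0.3998, 0.2366, 0.0092]
tool_rot: [[0.083, 0.997, 0.001], [0.997, -0.083, 0.0], [0.0, 0.0, -1.0]]
contact_force: [0.3, -0.2, -0.8]
opening: 0.0443
finger_force: 66.7
```

Call:
jog_arm --pt "0 0 0 0" --pt "0 0 0 0" --pt "0 0 0 0" --pt "0 0 0 0" --pt "0 0 0 0" --pt "0 0 0 0" --claw -0.6

```text
time_s: 36.58
tool_pos: [0.3994, 0.237, 0.0089]
tool_rot: [[0.082, 0.997, 0.0], [0.997, -0.082, 0.0], [0.0, 0.0, -1.0]]
contact_force: [0.4, 0.1, -0.5]
opening: 0.0683
finger_force: 0.0
```

Call:
jog_arm --pt "0 0 -2 0" --pt "0 0 -3 0" --pt "0 0 -3 0" --pt "0 0 -3 0" --pt "-3 0 -1 0" --pt "-3 0 0 0" --pt "-3 0 0 0" --pt "0 0 0 0" --pt "0 0 0 0"

```text
time_s: 37.33
tool_pos: [0.3919, 0.1462, 0.1291]
tool_rot: [[0.085, 0.996, 0.0], [0.996, -0.085, 0.001], [0.001, 0.0, -1.0]]
contact_force: [-0.8, 1.3, -0.5]
opening: 0.0682
finger_force: 0.0
```

```bash
cat > chk.py <<'E'
from h import *
import sys
i,im=snap('wrist',sys.argv[1]);s=ctrl.get_state()
for n,N in enumerate([[.4106,.3663],[.4051,.3025],[.3997,.2386],[.3945,.1749]]):
    c=proj(i,[N+[.016]])[0]
    if not(20<c[1]<300):continue
    c=c.astype(int);a,b=max(c[0]-60,0),max(c[1]-60,0);roi=im[b:c[1]+60,a:c[0]+60]
    C=cv2.HoughCircles(cv2.GaussianBlur(roi[...,2],(3,3),0),cv2.HOUGH_GRADIENT,1,20,param1=60,param2=15,minRadius=29,maxRadius=40)
    if C is not None:
        k=C[0][0];print('nest',n+1,k+[a,b,0],ray(i,k[:2]+[a,b],.016),'err mm',1e3*(ray(i,k[:2]+[a,b],.016)[0,:2]-N))
go([.638,-.1755,.20],5);print(s['joint_positions'])
E
python3 chk.py w12
```

```text
nest 3 [316.5  99.5  39.4] [[0.3965 0.2365 0.016 ]] err mm [-3.163  -2.0897]
nest 4 [321.5 193.5  33.6] [[0.3946 0.1732 0.016 ]] err mm [ 0.0635 -1.7049]
at [0.392  0.1473 0.129 ] yaw -4.8 -> turn -0.171 shift [-34.3   21.69  -7.1 ]
[-57.7298  13.1975  36.836  126.8513 -11.5907  43.0832 -17.8875]
```

```bash
cat > sat.py <<'E'
from h import *
import sys
i=cams.camera_info('wrist');im=cv2.imread(f'pics/{sys.argv[1]}.png')
for n,N in enumerate([[.4106,.3663],[.4051,.3025],[.3997,.2386],[.3945,.1749]]):
    c=proj(i,[N+[.016]])[0]
    if not(20<c[1]<300):continue
    c=c.astype(int);a,b=max(c[0]-46,0),max(c[1]-46,0);roi=im[b:c[1]+46,a:c[0]+46]
    h=cv2.cvtColor(roi,cv2.COLOR_BGR2HSV);m=255-cv2.inRange(h,(95,110,0),(130,255,255))
    m=cv2.morphologyEx(m,cv2.MORPH_OPEN,np.ones((5,5)))
    q=[q for q in cv2.findContours(m,0,1)[0] if cv2.contourArea(q)>1500]
    for q in q:
        e=cv2.fitEllipse(cv2.convexHull(q));w=ray(i,np.array(e[0])+[a,b],.016);print(n+1,np.array(e[0])+[a,b],np.array(e[1]),w,1e3*(w[0,:2]-N))
E
python3 sat.py w12
```

```text
3 [320.4403  99.5342] [71.8438 76.3538] [[0.3992 0.2372 0.016 ]] [-0.5088 -1.3504]
4 [320.6306 194.1129] [67.8724 68.2285] [[0.394  0.1738 0.016 ]] [-0.462  -1.0996]
```

Call:
jog_arm --pt "0 0 -0.5 -0.086" --pt "0 0 -0.5 -0.086" --pt "-3 0.175 -0.55 0" --pt "-3 0.175 -0.55 0" --pt "-3 0.175 -0.55 0" --pt "-3 0.175 -0.55 0" --pt "-3 0.175 -0.55 0" --pt "-3 0.175 -0.55 0" --pt "-3 0.175 -0.55 0" --pt "-3 0.175 -0.55 0" --pt "-3 0.175 -0.55 0" --pt "-3 0.175 -0.55 0" --pt "-3 0.175 -0.55 0" --pt "-0.2 3.29 0 0" --pt "-0.2 3.29 0 0" --pt "-0.2 3.29 0 0" --pt "-0.2 3.29 0 0" --pt "-0.2 3.29 0 0" --pt "-0.2 3.29 0 0" --pt "0 0 0 0" --claw 0

```text
time_s: 39.05
tool_pos: [0.6433, -0.1711, 0.1975]
tool_rot: [[-0.095, 0.996, -0.0], [0.996, 0.095, -0.0], [-0.0, -0.0, -1.0]]
contact_force: [0.8, -0.3, 0.7]
opening: 0.0424
finger_force: 0.0
```

Call:
jog_arm --pt "0 0 0 0" --pt "0 0 0 0"

```text
time_s: 39.22
tool_pos: [0.638, -0.1736, 0.1986]
tool_rot: [[-0.09, 0.996, -0.001], [0.996, 0.09, -0.0], [-0.0, -0.001, -1.0]]
contact_force: [-0.2, -1.1, 0.9]
opening: 0.0425
finger_force: 0.0
```

```bash
python3 - <<'E'
from h import *
go([.638,-.1765,.0875],5)
print(ctrl.get_state()['joint_positions'])
E
```

```text
at [ 0.638  -0.1736  0.1986] yaw 5.2 -> turn 0.003 shift [-0.29 -0.03 11.11]
[-15.5401  35.0276  41.5497  89.6703 -24.8143  64.9113  36.6992]
```

Call:
jog_arm --pt "-0.3 0 2.8 0" --pt "0 0 2.8 0" --pt "0 0 2.8 0" --pt "0 0 2.7 0" --pt "0 0 0 0" --pt "0 0 0 0"

```text
time_s: 39.72
tool_pos: [0.6377, -0.1769, 0.0883]
tool_rot: [[-0.089, 0.996, -0.002], [0.996, 0.089, 0.0], [0.0, -0.002, -1.0]]
contact_force: [0.5, 0.6, 1.3]
opening: 0.0426
finger_force: 0.0
```

Call:
jog_arm --pt "0 0 0 0" --pt "0 0 0 0" --pt "0 0 0 0" --pt "0 0 0 0" --pt "0 0 0 0" --pt "0 0 0 0" --claw 1 --newtons 50

```text
time_s: 40.22
tool_pos: [0.639, -0.1773, 0.0902]
tool_rot: [[-0.089, 0.996, 0.002], [0.996, 0.089, -0.0], [-0.0, 0.002, -1.0]]
contact_force: [-3.9, 1.9, 9.2]
opening: 0.0099
finger_force: 48.8
```

Call:
jog_arm --pt "0 -0.23 -0.7 0" --pt "0 -0.26 -0.69 0" --pt "0 -0.29 -0.68 0" --pt "0 -0.31 -0.67 0" --pt "0 -0.34 -0.65 0" --pt "0 -0.37 -0.64 0" --pt "0 -0.39 -0.62 0" --pt "0 -0.42 -0.6 0" --pt "0 -0.44 -0.59 0" --pt "0 -0.47 -0.57 0" --pt "0 -0.49 -0.55 0" --pt "0 -0.51 -0.53 0" --pt "0 -0.53 -0.51 0" --pt "0 -0.56 -0.48 0" --pt "0 -0.57 -0.46 0" --pt "0 0 0 0" --pt "0 0 0 0" --pt "0 0 0 0" --pt "0 0 0 0"

```text
time_s: 41.8
tool_pos: [0.5789, -0.1828, 0.1803]
tool_rot: [[-0.09, 0.996, 0.006], [0.996, 0.09, -0.001], [-0.001, 0.006, -1.0]]
contact_force: [6.7, 0.2, 10.6]
opening: 0.0101
finger_force: 50.4
```

Call:
jog_arm --pt "0 0.57 0.46 0" --pt "0 0.56 0.48 0" --pt "0 0.53 0.51 0" --pt "0 0.51 0.53 0" --pt "0 0.49 0.55 0" --pt "0 0.47 0.57 0" --pt "0 0.44 0.59 0" --pt "0 0.42 0.6 0" --pt "0 0.39 0.62 0" --pt "0 0.37 0.64 0" --pt "0 0.34 0.65 0" --pt "0 0.31 0.67 0" --pt "0 0.29 0.68 0" --pt "0 0.26 0.69 0" --pt "0 0.23 0.7 0" --pt "0 0 0.2 0" --pt "0 0 0 0" --pt "0 0 0 0"

```text
time_s: 43.3
tool_pos: [0.6388, -0.1773, 0.0862]
tool_rot: [[-0.089, 0.996, 0.001], [0.996, 0.089, -0.001], [-0.001, 0.001, -1.0]]
contact_force: [5.4, -2.4, -0.9]
opening: 0.0096
finger_force: 57.7
```

Call:
jog_arm --pt "0 0 0 0" --pt "0 0 0 0" --pt "0 0 0 0" --pt "0 0 0 0" --pt "0 0 0 0" --claw 0

```text
time_s: 43.72
tool_pos: [0.6383, -0.177, 0.0862]
tool_rot: [[-0.089, 0.996, -0.0], [0.996, 0.089, 0.0], [0.0, -0.0, -1.0]]
contact_force: [0.1, 0.4, 0.2]
opening: 0.0427
finger_force: 0.0
```

Call:
jog_arm --pt "0 0 -2 0" --pt "0 0 -3 0" --pt "0 0 -3 0" --pt "0 0 -3 0" --pt "0 0 -1 0" --pt "0 0 0 0" --claw -1

```text
time_s: 44.22
tool_pos: [0.6395, -0.1775, 0.2093]
tool_rot: [[-0.089, 0.996, 0.004], [0.996, 0.089, -0.001], [-0.001, 0.004, -1.0]]
contact_force: [0.0, -0.2, -0.7]
opening: 0.0855
finger_force: 0.0
```

Call:
jog_arm --pt "0 0 0 0.1122" --pt "0 0 0 0.1122" --pt "0 0 0 0.1122" --pt "0 0 0 0.1122" --pt "0 0 0 0.1122" --pt "0 0 0 0.1122" --pt "0 0 0 0.1122" --pt "0 0 0 0.1122" --pt "0 0 0 0.1122" --pt "0 0 0 0.1122" --pt "0 0 0 0.1122" --pt "0 0 0 0.1122" --pt "0 0 0 0.1122" --pt "0 0 0 0.1122" --pt "-3.6 0.7 0.5 0" --pt "-3.6 0.7 0.5 0" --pt "-3.6 0.7 0.5 0" --pt "-3.6 0.7 0.5 0" --pt "-3.6 0.7 0.5 0" --pt "-3.4 0.7 0.5 0"

```text
time_s: 45.88
tool_pos: [0.4267, -0.2378, 0.1751]
tool_rot: [[0.996, 0.09, -0.002], [0.09, -0.996, 0.0], [-0.002, -0.0, -1.0]]
contact_force: [-0.3, -1.8, -0.4]
opening: 0.0853
finger_force: 0.0
```

Call:
jog_arm --pt "0 0 0 0" --pt "0 0 0 0" --pt "0 0 0 0"

```text
time_s: 46.13
tool_pos: [0.4294, -0.2376, 0.176]
tool_rot: [[0.996, 0.09, -0.0], [0.09, -0.996, 0.0], [-0.0, -0.0, -1.0]]
contact_force: [0.6, 0.4, -0.2]
opening: 0.0855
finger_force: 0.0
```

```bash
python3 lane.py w13
```

```text
[-28.5523  28.4631  68.593  115.8064 -31.7649  57.3534 -28.9366]
0.6 1 [321.5 226.5  35.2] [ 0.4328 -0.2394  0.064 ]
0.6 2 [323.5 230.5  31.8] [ 0.4299 -0.2412  0.064 ]
0.4 0 [323.5 230.5  31.8] [ 0.4299 -0.2412  0.064 ]
0.4 1 [324.5 230.5  30.8] [ 0.4299 -0.2419  0.064 ]
0.4 2 [323.5 230.5  31.8] [ 0.4299 -0.2412  0.064 ]
0.2 0 [323.5 230.5  31.8] [ 0.4299 -0.2412  0.064 ]
0.2 1 [322.5 229.5  31.8] [ 0.4306 -0.2404  0.064 ]
0.2 2 [323.5 230.5  31.8] [ 0.4299 -0.2412  0.064 ]
at [ 0.4298 -0.2376  0.1761] yaw -84.8 -> turn 0.003 shift [ 0.   -0.11 12.06]
```

Call:
jog_arm --pt "0 0.35 2 0" --pt "0 0 2.5 0" --pt "0 0 2.5 0" --pt "0 0 2.5 0" --pt "0 0 1.5 0" --pt "0 0 1.05 0" --pt "0 0 0 0" --pt "0 0 0 0"

```text
time_s: 46.85
tool_pos: [0.4296, -0.2417, 0.0559]
tool_rot: [[0.996, 0.089, -0.001], [0.089, -0.996, -0.001], [-0.001, 0.0, -1.0]]
contact_force: [0.2, -0.3, 0.6]
opening: 0.0856
finger_force: 0.0
```

Call:
jog_arm --pt "0 0 0 0" --pt "0 0 0 0" --pt "0 0 0 0" --pt "0 0 0 0" --pt "0 0 0 0" --pt "0 0 0 0" --claw 1 --newtons 60

```text
time_s: 47.35
tool_pos: [0.43, -0.2417, 0.0566]
tool_rot: [[0.996, 0.089, 0.002], [0.089, -0.996, -0.0], [0.001, 0.001, -1.0]]
contact_force: [0.3, 0.3, 6.8]
opening: 0.0443
finger_force: 60.0
```

Call:
jog_arm --pt "0 0 -0.7 0" --pt "0 0 -1.5 0" --pt "0 0 -1.5 0" --pt "0 0 -0.25 -0.1" --pt "0 0 -0.25 -0.1" --pt "0 0 -0.25 -0.1" --pt "0 0 -0.25 -0.1" --pt "0 0 -0.25 -0.1" --pt "0 0 -0.25 -0.1" --pt "0 0 -0.25 -0.1" --pt "0 0 -0.25 -0.1" --pt "0 0 -0.25 -0.1" --pt "0 0 -0.25 -0.1" --pt "0 0 -0.25 -0.1" --pt "0 0 -0.25 -0.1" --pt "0 0 -0.25 -0.1" --pt "0 0 -0.25 -0.1" --pt "2 -0.3 0 0" --pt "3 -0.5 0 0" --pt "3 -0.5 0 0"

```text
time_s: 49.02
tool_pos: [0.4225, -0.1605, 0.1283]
tool_rot: [[0.083, 0.997, 0.0], [0.997, -0.083, -0.0], [-0.0, 0.0, -1.0]]
contact_force: [1.1, 0.8, -1.3]
opening: 0.0446
finger_force: 61.4
```

Call:
jog_arm --pt "3.1 -0.4 0 0" --pt "3.1 -0.4 0 0" --pt "3.1 -0.4 0 0" --pt "3.1 -0.4 0 0" --pt "3.1 -0.4 0 0" --pt "3.1 -0.4 0 0" --pt "3.1 -0.4 0 0" --pt "3.1 -0.4 0 0" --pt "3.1 -0.4 0 0" --pt "3.1 -0.4 0 0" --pt "3.1 -0.4 0 0" --pt "3.1 -0.4 0 0" --pt "3.1 -0.4 0 0" --pt "3.1 -0.4 0 0" --pt "1.6 -0.1 0 0" --pt "0.8 0 0 0" --pt "0 0 0 0" --pt "0 0 0 0" --pt "0 0 0 0"

```text
time_s: 50.6
tool_pos: [0.4037, 0.2988, 0.1279]
tool_rot: [[0.083, 0.997, -0.0], [0.997, -0.083, -0.001], [-0.001, -0.0, -1.0]]
contact_force: [0.1, -0.3, 0.0]
opening: 0.0447
finger_force: 61.4
```

```bash
python3 carry.py w14 2
```

```text
0.044711055043819746 61.39348268508911 [-67.5227  21.8405  33.0747 115.9142 -16.1848  46.6885 -29.8769]
held px [322.5 305.5  52.8]
held offset tool x,y mm 1.0988160042936812 0.47083636852340316
held px [319.5 306.5  55. ]
held offset tool x,y mm 0.6398733494588758 -0.7719246789858993
pred nest px [[322.3557 223.0774]]
nest [322.5 224.5  26.8] [[0.4051 0.3014 0.01  ]]
at [0.4037 0.299  0.128 ] yaw -4.8 -> turn 0.001 shift [ 0.36  0.11 11.9 ]
```

Call:
jog_arm --pt "0.15 0.1 2 0" --pt "0 0 2.5 0" --pt "0 0 2.5 0" --pt "0 0 2 0" --pt "0 0 1.5 0" --pt "0 0 0.8 0" --pt "0 0 0.6 0" --pt "0 0 0 0" --pt "0 0 0 0"

```text
time_s: 51.4
tool_pos: [0.405, 0.3016, 0.0093]
tool_rot: [[0.082, 0.997, 0.0], [0.997, -0.082, 0.0], [0.0, 0.0, -1.0]]
contact_force: [-0.1, -1.3, -0.6]
opening: 0.0449
finger_force: 66.2
```

Call:
jog_arm --pt "0 0 0 0" --pt "0 0 0 0" --pt "0 0 0 0" --pt "0 0 0 0" --pt "0 0 0 0" --pt "0 0 0 0" --claw -0.6

```text
time_s: 51.9
tool_pos: [0.4045, 0.3019, 0.0089]
tool_rot: [[0.081, 0.997, 0.0], [0.997, -0.081, 0.0], [0.0, 0.0, -1.0]]
contact_force: [-0.1, -0.6, 0.3]
opening: 0.0684
finger_force: 0.0
```

Call:
jog_arm --pt "0 0 -2 0" --pt "0 0 -3 0" --pt "0 0 -3 0" --pt "0 0 -3 0" --pt "-3 0 -1 0" --pt "-3 0 0 0" --pt "-3 0 0 0" --pt "0 0 0 0" --pt "0 0 0 0"

```text
time_s: 52.65
tool_pos: [0.3972, 0.2111, 0.1291]
tool_rot: [[0.083, 0.997, -0.0], [0.997, -0.083, 0.001], [0.001, -0.0, -1.0]]
contact_force: [-0.2, 0.9, -0.3]
opening: 0.0686
finger_force: 0.0
```

```bash
python3 chk.py w15; python3 sat.py w15
```

```text
nest 2 [318.5  99.5  38.1] [[0.4031 0.3013 0.016 ]] err mm [-2.0384 -1.1948]
nest 3 [319.5 197.5  31.9] [[0.3982 0.2353 0.016 ]] err mm [-1.5321 -3.2852]
nest 4 [320.5 278.5  30.4] [[0.3936 0.1724 0.016 ]] err mm [-0.8615 -2.4696]
at [0.3973 0.2123 0.129 ] yaw -4.7 -> turn -0.169 shift [-40.73  20.6   -7.1 ]
[-63.4049  16.7136  36.1    122.8068 -14.0506  44.399  -23.0367]
2 [320.3157  99.8877] [72.7042 77.1876] [[0.4043 0.302  0.016 ]] [-0.8478 -0.4617]
3 [320.7955 196.2436] [66.7592 67.3115] [[0.3993 0.2372 0.016 ]] [-0.4238 -1.3642]
4 [320.8805 277.4808] [60.8531 63.6535] [[0.3942 0.1743 0.016 ]] [-0.2991 -0.5525]
```

Call:
jog_arm --pt "0 0 -0.5 -0.085" --pt "0 0 -0.5 -0.085" --pt "-3.29 0.07 -0.5 0" --pt "-3.29 0.07 -0.5 0" --pt "-3.29 0.07 -0.5 0" --pt "-3.29 0.07 -0.5 0" --pt "-3.29 0.07 -0.5 0" --pt "-3.29 0.07 -0.5 0" --pt "-3.29 0.07 -0.5 0" --pt "-3.29 0.07 -0.5 0" --pt "-3.29 0.07 -0.5 0" --pt "-3.29 0.07 -0.5 0" --pt "-3.29 0.07 -0.5 0" --pt "-3.29 0.07 -0.5 0" --pt "-0.2 3.25 0 0" --pt "-0.2 3.25 0 0" --pt "-0.2 3.25 0 0" --pt "-0.2 3.25 0 0" --pt "-0.2 3.25 0 0" --pt "-0.2 3.25 0 0" --claw 0

```text
time_s: 54.37
tool_pos: [0.638, -0.1735, 0.1979]
tool_rot: [[-0.091, 0.996, -0.001], [0.996, 0.091, 0.0], [0.0, -0.001, -1.0]]
contact_force: [-0.7, -0.0, 1.5]
opening: 0.0426
finger_force: 0.0
```

Call:
jog_arm --pt "0 0 0 0" --pt "0 0 0 0" --pt "0 0 0 0"

```text
time_s: 54.62
tool_pos: [0.6357, -0.1747, 0.1981]
tool_rot: [[-0.089, 0.996, -0.001], [0.996, 0.089, -0.0], [-0.0, -0.001, -1.0]]
contact_force: [0.0, 0.3, 0.0]
opening: 0.0429
finger_force: 0.0
```

```bash
python3 - <<'E'
from h import *
go([.638,-.1765,.0875],5)
print(ctrl.get_state()['joint_positions'])
E
```

```text
at [ 0.6357 -0.1747  0.1981] yaw 5.1 -> turn 0.002 shift [-0.2   0.22 11.06]
[-15.9912  35.0951  42.364   90.0387 -25.2851  64.8722  37.2121]
```

Call:
jog_arm --pt "-0.2 0.2 2.8 0" --pt "0 0 2.8 0" --pt "0 0 2.8 0" --pt "0 0 2.65 0" --pt "0 0 0 0" --pt "0 0 0 0"

```text
time_s: 55.12
tool_pos: [0.6372, -0.1768, 0.0884]
tool_rot: [[-0.088, 0.996, -0.002], [0.996, 0.088, 0.0], [0.0, -0.002, -1.0]]
contact_force: [0.4, -0.2, 0.9]
opening: 0.0427
finger_force: 0.0
```

Call:
jog_arm --pt "0 0 0 0" --pt "0 0 0 0" --pt "0 0 0 0" --pt "0 0 0 0" --pt "0 0 0 0" --pt "0 0 0 0" --claw 1 --newtons 50

```text
time_s: 55.62
tool_pos: [0.6389, -0.1771, 0.0902]
tool_rot: [[-0.089, 0.996, 0.003], [0.996, 0.089, -0.0], [-0.001, 0.003, -1.0]]
contact_force: [-1.1, 1.3, 10.3]
opening: 0.0099
finger_force: 48.9
```

Call:
jog_arm --pt "0 -0.23 -0.7 0" --pt "0 -0.26 -0.69 0" --pt "0 -0.29 -0.68 0" --pt "0 -0.31 -0.67 0" --pt "0 -0.34 -0.65 0" --pt "0 -0.37 -0.64 0" --pt "0 -0.39 -0.62 0" --pt "0 -0.42 -0.6 0" --pt "0 -0.44 -0.59 0" --pt "0 -0.47 -0.57 0" --pt "0 -0.49 -0.55 0" --pt "0 -0.51 -0.53 0" --pt "0 -0.53 -0.51 0" --pt "0 -0.56 -0.48 0" --pt "0 -0.57 -0.46 0" --pt "0 0 0 0" --pt "0 0 0 0" --pt "0 0 0 0" --pt "0 0 0 0"

```text
time_s: 57.2
tool_pos: [0.5784, -0.1827, 0.1802]
tool_rot: [[-0.089, 0.996, 0.006], [0.996, 0.089, -0.001], [-0.001, 0.006, -1.0]]
contact_force: [7.2, -0.5, 10.8]
opening: 0.0096
finger_force: 50.7
```

Call:
jog_arm --pt "0 0.57 0.46 0" --pt "0 0.56 0.48 0" --pt "0 0.53 0.51 0" --pt "0 0.51 0.53 0" --pt "0 0.49 0.55 0" --pt "0 0.47 0.57 0" --pt "0 0.44 0.59 0" --pt "0 0.42 0.6 0" --pt "0 0.39 0.62 0" --pt "0 0.37 0.64 0" --pt "0 0.34 0.65 0" --pt "0 0.31 0.67 0" --pt "0 0.29 0.68 0" --pt "0 0.26 0.69 0" --pt "0 0.23 0.7 0" --pt "0 0 0.3 0" --pt "0 0 0 0" --pt "0 0 0 0"

```text
time_s: 58.7
tool_pos: [0.6388, -0.1772, 0.0855]
tool_rot: [[-0.089, 0.996, 0.002], [0.996, 0.089, -0.001], [-0.001, 0.002, -1.0]]
contact_force: [8.5, -3.1, -4.5]
opening: 0.01
finger_force: 58.0
```

Call:
jog_arm --pt "0 0 0 0" --pt "0 0 0 0" --pt "0 0 0 0" --pt "0 0 0 0" --pt "0 0 0 0" --claw 0

```text
time_s: 59.12
tool_pos: [0.6378, -0.1768, 0.0852]
tool_rot: [[-0.088, 0.996, -0.0], [0.996, 0.088, 0.0], [0.0, -0.0, -1.0]]
contact_force: [-0.6, -0.3, 0.1]
opening: 0.0425
finger_force: 0.0
```

Call:
jog_arm --pt "0 0 -2 0" --pt "0 0 -3 0" --pt "0 0 -2 0" --pt "0 0 0 0" --claw -1

```text
time_s: 59.45
tool_pos: [0.6394, -0.1778, 0.1596]
tool_rot: [[-0.088, 0.996, 0.005], [0.996, 0.088, -0.001], [-0.002, 0.005, -1.0]]
contact_force: [0.6, 0.2, -0.1]
opening: 0.0854
finger_force: 0.0
```

Call:
jog_arm --pt "0 0 0 0.1122" --pt "0 0 0 0.1122" --pt "0 0 0 0.1122" --pt "0 0 0 0.1122" --pt "0 0 0 0.1122" --pt "0 0 0 0.1122" --pt "0 0 0 0.1122" --pt "0 0 0 0.1122" --pt "0 0 0 0.1122" --pt "0 0 0 0.1122" --pt "0 0 0 0.1122" --pt "0 0 0 0.1122" --pt "0 0 0 0.1122" --pt "0 0 0 0.1122" --pt "-3.6 0.7 0 0" --pt "-3.6 0.7 0 0" --pt "-3.6 0.7 0 0" --pt "-3.6 0.7 0 0" --pt "-3.6 0.7 0 0" --pt "-3.4 0.7 0 0"

```text
time_s: 61.12
tool_pos: [0.4264, -0.2377, 0.1548]
tool_rot: [[0.996, 0.089, -0.001], [0.089, -0.996, 0.0], [-0.001, -0.0, -1.0]]
contact_force: [-0.1, -1.3, 1.0]
opening: 0.0851
finger_force: 0.0
```

Call:
jog_arm --pt "0 0 0 0" --pt "0 0 0 0" --pt "0 0 0 0"

```text
time_s: 61.37
tool_pos: [0.4291, -0.2374, 0.1554]
tool_rot: [[0.996, 0.089, 0.001], [0.089, -0.996, 0.0], [0.001, -0.0, -1.0]]
contact_force: [0.0, 0.0, -1.5]
opening: 0.0851
finger_force: 0.0
```

```bash
python3 lane.py w16
```

```text
[-27.7387  31.405   68.376  116.913  -35.7033  56.0945 -25.6815]
0.6 0 [318.5 240.5  36.3] [ 0.4279 -0.2374  0.064 ]
0.6 0 [321.5 234.5  37.4] [ 0.4324 -0.2391  0.064 ]
0.6 1 [319.5 238.5  34. ] [ 0.4294 -0.238   0.064 ]
0.6 2 [320.5 238.5  34. ] [ 0.4295 -0.2386  0.064 ]
0.4 0 [318.5 240.5  36.3] [ 0.4279 -0.2374  0.064 ]
0.4 0 [321.5 234.5  37.4] [ 0.4324 -0.2391  0.064 ]
0.4 1 [319.5 238.5  34. ] [ 0.4294 -0.238   0.064 ]
0.4 2 [320.5 238.5  34. ] [ 0.4295 -0.2386  0.064 ]
0.2 0 [318.5 240.5  36.3] [ 0.4279 -0.2374  0.064 ]
0.2 0 [321.5 234.5  37.4] [ 0.4324 -0.2391  0.064 ]
0.2 1 [319.5 238.5  34. ] [ 0.4294 -0.238   0.064 ]
0.2 2 [320.5 238.5  34. ] [ 0.4295 -0.2386  0.064 ]
0.2 2 [314.5 240.5  37.4] [ 0.4277 -0.2347  0.064 ]
at [ 0.4293 -0.2373  0.1553] yaw -84.9 -> turn 0.002 shift [ 0.05 -0.08  9.98]
```

Call:
jog_arm --pt "0.05 0.1 2 0" --pt "0 0 2.5 0" --pt "0 0 2.5 0" --pt "0 0 1.9 0" --pt "0 0 1.05 0" --pt "0 0 0 0" --pt "0 0 0 0"

```text
time_s: 62.0
tool_pos: [0.4293, -0.2389, 0.0561]
tool_rot: [[0.996, 0.089, -0.001], [0.089, -0.996, -0.001], [-0.001, 0.0, -1.0]]
contact_force: [-0.3, -0.4, 1.3]
opening: 0.0851
finger_force: 0.0
```

Call:
jog_arm --pt "0 0 0 0" --pt "0 0 0 0" --pt "0 0 0 0" --pt "0 0 0 0" --pt "0 0 0 0" --pt "0 0 0 0" --claw 1 --newtons 60

```text
time_s: 62.5
tool_pos: [0.4297, -0.2388, 0.0566]
tool_rot: [[0.996, 0.089, 0.001], [0.089, -0.996, -0.0], [0.001, 0.001, -1.0]]
contact_force: [0.3, 0.5, 7.3]
opening: 0.0445
finger_force: 60.1
```

Call:
jog_arm --pt "0 0 -0.7 0" --pt "0 0 -1.5 0" --pt "0 0 -1.5 0" --pt "0 0 -0.25 -0.1" --pt "0 0 -0.25 -0.1" --pt "0 0 -0.25 -0.1" --pt "0 0 -0.25 -0.1" --pt "0 0 -0.25 -0.1" --pt "0 0 -0.25 -0.1" --pt "0 0 -0.25 -0.1" --pt "0 0 -0.25 -0.1" --pt "0 0 -0.25 -0.1" --pt "0 0 -0.25 -0.1" --pt "0 0 -0.25 -0.1" --pt "0 0 -0.25 -0.1" --pt "0 0 -0.25 -0.1" --pt "0 0 -0.25 -0.1" --pt "2 -0.3 0 0" --pt "3 -0.5 0 0" --pt "3 -0.5 0 0"

```text
time_s: 64.17
tool_pos: [0.4222, -0.1577, 0.1283]
tool_rot: [[0.084, 0.996, 0.0], [0.996, -0.084, -0.0], [-0.0, 0.0, -1.0]]
contact_force: [0.7, 0.3, -0.5]
opening: 0.045
finger_force: 61.4
```

Call:
jog_arm --pt "3.15 -0.35 0 0" --pt "3.15 -0.35 0 0" --pt "3.15 -0.35 0 0" --pt "3.15 -0.35 0 0" --pt "3.15 -0.35 0 0" --pt "3.15 -0.35 0 0" --pt "3.15 -0.35 0 0" --pt "3.15 -0.35 0 0" --pt "3.15 -0.35 0 0" --pt "3.15 -0.35 0 0" --pt "3.15 -0.35 0 0" --pt "3.15 -0.35 0 0" --pt "3.15 -0.35 0 0" --pt "3.15 -0.35 0 0" --pt "3.15 -0.35 0 0" --pt "3.15 -0.35 0 0" --pt "1 0 0 0" --pt "0.6 0 0 0" --pt "0 0 0 0" --pt "0 0 0 0"

```text
time_s: 65.83
tool_pos: [0.4099, 0.3638, 0.128]
tool_rot: [[0.083, 0.997, 0.0], [0.997, -0.083, -0.001], [-0.001, 0.0, -1.0]]
contact_force: [0.7, -0.4, -0.7]
opening: 0.0449
finger_force: 61.4
```

```bash
python3 carry.py w17 1
```

```text
0.044830351566256664 61.39801025390625 [-72.8634  27.0052  35.5041 109.6895 -20.2259  49.604  -31.7962]
held px [318.5 306.5  55. ]
held offset tool x,y mm 1.0089343891130214 -1.2640243236054414
held px [319.5 310.5  58.3]
held offset tool x,y mm -0.8345433073309422 -0.8494831385381171
pred nest px [[321.4964 224.5618]]
nest [321.5 225.5  27. ] [[0.4105 0.3656 0.01  ]]
at [0.4099 0.3635 0.128 ] yaw -4.8 -> turn -0.0 shift [ 0.28  0.04 11.9 ]
```

Target TCP y ≈ 0.365: shift x +0.15, y +0.05, z 11.9.

Call:
jog_arm --pt "0.1 0.05 2 0" --pt "0 0 2.5 0" --pt "0 0 2.5 0" --pt "0 0 2 0" --pt "0 0 1.5 0" --pt "0 0 0.8 0" --pt "0 0 0.6 0" --pt "0 0 0 0" --pt "0 0 0 0"

```text
time_s: 66.63
tool_pos: [0.4107, 0.3657, 0.0094]
tool_rot: [[0.083, 0.997, 0.001], [0.997, -0.083, 0.0], [0.0, 0.001, -1.0]]
contact_force: [0.6, -0.5, -1.0]
opening: 0.0445
finger_force: 65.7
```

Call:
jog_arm --pt "0 0 0 0" --pt "0 0 0 0" --pt "0 0 0 0" --pt "0 0 0 0" --pt "0 0 0 0" --pt "0 0 0 0" --claw -0.6

```text
time_s: 67.13
tool_pos: [0.4102, 0.366, 0.0089]
tool_rot: [[0.082, 0.997, 0.0], [0.997, -0.082, 0.0], [0.0, 0.0, -1.0]]
contact_force: [-0.3, -0.6, 0.2]
opening: 0.0685
finger_force: 0.0
```

Call:
jog_arm --pt "0 0 -2 0" --pt "0 0 -3 0" --pt "0 0 -3 0" --pt "0 0 -3 0" --pt "-3 0 -1 0" --pt "-3 0 -1 0" --pt "-3 0 -1 0" --pt "-3 0 -1 0" --pt "-3 0 -1 0" --pt "0 0 0 0" --pt "0 0 0 0"

```text
time_s: 68.05
tool_pos: [0.398, 0.2158, 0.1695]
tool_rot: [[0.084, 0.996, 0.0], [0.996, -0.084, 0.002], [0.002, 0.0, -1.0]]
contact_force: [-0.2, 0.1, 0.0]
opening: 0.0682
finger_force: 0.0
```

```bash
python3 chk.py w18; python3 sat.py w18; python3 - <<'E'
from h import *
go([.5757,-.286,.20],82.4)
E
```

```text
nest 2 [320.5 110.5  31.8] [[0.405  0.3009 0.016 ]] err mm [-0.1214 -1.5582]
nest 3 [319.5 193.5  29.4] [[0.3987 0.236  0.016 ]] err mm [-1.0189 -2.5604]
nest 4 [318.5 262.5  29.7] [[0.3926 0.1752 0.016 ]] err mm [-1.869   0.3238]
at [0.3979 0.2167 0.1691] yaw -4.7 -> turn -0.17 shift [-41.17  20.5   -3.09]
[-69.7886  13.4351  42.3492 120.7105 -11.8797  49.844  -25.2459]
2 [319.5939 110.8241] [62.5197 65.9212] [[0.404  0.3016 0.016 ]] [-1.1063 -0.8686]
3 [320.0168 193.4657] [58.3237 58.5997] [[0.399 0.237 0.016]] [-0.7395 -1.6201]
4 [320.203  264.6847] [53.719  55.7829] [[0.3939 0.1741 0.016 ]] [-0.5953 -0.8398]
at [0.3979 0.2167 0.1691] yaw -4.7 -> turn -1.521 shift [-24.27 -47.48  -3.09]
```

View pics/w18.png

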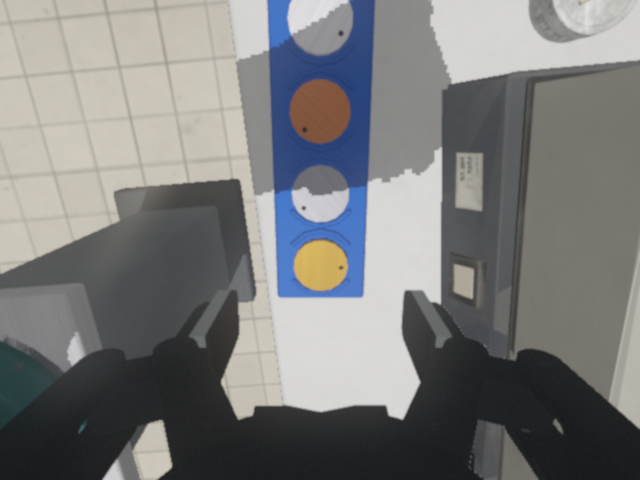

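All four coupons lie concentric in their nests: aluminium (321,20), copper (319,111), grey (320,193), brass (320,265). Now back to the lock knob.

Call:
jog_arm --pt "-3.17 0.585 -0.3 0" --pt "-3.17 0.585 -0.3 0" --pt "-3.17 0.585 -0.3 0" --pt "-3.17 0.585 -0.3 0" --pt "-3.17 0.585 -0.3 0" --pt "-3.17 0.585 -0.3 0" --pt "-3.17 0.585 -0.3 0" --pt "-3.17 0.585 -0.3 0" --pt "-3.17 0.585 -0.3 0" --pt "-3.17 0.585 -0.3 0" --pt "-3.17 0.585 0 0" --pt "-3.17 0.585 0 0" --pt "-3.17 0.585 0 0" --pt "-1.5 2.85 0 0" --pt "-1.5 2.85 0 0" --pt "-1.5 2.85 0 0" --pt "-1.5 2.85 0 0" --pt "-1.5 2.85 0 0" --claw -0.2

```text
time_s: 69.6
tool_pos: [0.5777, -0.2867, 0.1973]
tool_rot: [[0.08, 0.997, -0.001], [0.997, -0.08, 0.001], [0.001, -0.002, -1.0]]
contact_force: [0.1, 1.3, 0.3]
opening: 0.0514
finger_force: 0.0
```

Call:
jog_arm --pt "0 0 0 -0.1015" --pt "0 0 0 -0.1015" --pt "0 0 0 -0.1015" --pt "0 0 0 -0.1015" --pt "0 0 0 -0.1015" --pt "0 0 0 -0.1015" --pt "0 0 0 -0.1015" --pt "0 0 0 -0.1015" --pt "0 0 0 -0.1015" --pt "0 0 0 -0.1015" --pt "0 0 0 -0.1015" --pt "0 0 0 -0.1015" --pt "0 0 0 -0.1015" --pt "0 0 0 -0.1015" --pt "0 0 0 -0.1015" --pt "0 0 0 0" --pt "0 0 0 0"

```text
time_s: 71.02
tool_pos: [0.5761, -0.2863, 0.1981]
tool_rot: [[-0.991, 0.132, -0.001], [0.132, 0.991, 0.001], [0.001, 0.001, -1.0]]
contact_force: [-0.3, 0.3, -0.3]
opening: 0.0513
finger_force: 0.0
```

```bash
python3 - <<'E'
from h import *
i,im=snap('wrist','w19')
h=cv2.cvtColor(im,cv2.COLOR_BGR2HSV);m=cv2.inRange(h,(0,150,90),(8,255,255))|cv2.inRange(h,(172,150,90),(180,255,255))
q=max(cv2.findContours(m,0,1)[0],key=cv2.contourArea);r=cv2.minAreaRect(q);b=cv2.boxPoints(r);w=ray(i,b,.095);print(r,w)
e=[w[1]-w[0],w[2]-w[1]];e=max(e,key=np.linalg.norm);print('wing dir',np.degrees(np.arctan2(e[1],e[0])),'centre',w.mean(0))
go([.5757,-.286,.0705],82.4);print(ctrl.get_state()['joint_positions'])
E
```

```text
((319.5, 221.5), (29.0, 13.0), 90.0) [[ 0.5545 -0.2896  0.095 ]
 [ 0.5557 -0.2806  0.095 ]
 [ 0.5766 -0.2833  0.095 ]
 [ 0.5754 -0.2925  0.095 ]]
wing dir -7.350090984885159 centre [ 0.5656 -0.2865  0.095 ]
at [ 0.576  -0.2864  0.1982] yaw 82.3 -> turn -0.001 shift [ 0.04  0.04 12.77]
[  3.8054  29.7817  27.782   92.2428 -15.2319  61.8057 118.0648]
```

Call:
jog_arm --pt "0 0 2.5 0" --pt "0 0 2.5 0" --pt "0 0 2.5 0" --pt "0 0 2.5 0" --pt "0 0 1.7 0" --pt "0 0 1.05 0" --pt "0 0 0 0" --pt "0 0 0 0"

```text
time_s: 71.73
tool_pos: [0.5759, -0.287, 0.0715]
tool_rot: [[-0.991, 0.131, -0.0], [0.131, 0.991, -0.0], [0.0, -0.0, -1.0]]
contact_force: [-0.2, -0.4, 0.0]
opening: 0.0511
finger_force: 0.0
```

Call:
jog_arm --pt "0 0 0 0" --pt "0 0 0 0" --pt "0 0 0 0" --pt "0 0 0 0" --pt "0 0 0 0" --pt "0 0 0 0" --claw 1 --newtons 50

```text
time_s: 72.23
tool_pos: [0.5762, -0.2867, 0.0724]
tool_rot: [[-0.992, 0.13, 0.001], [0.13, 0.992, 0.0], [-0.001, 0.0, -1.0]]
contact_force: [-1.5, 3.4, 9.1]
opening: 0.011
finger_force: 49.3
```

Call:
jog_arm --pt "0 0 0 0.09" --pt "0 0 0 0.09" --pt "0 0 0 0.09" --pt "0 0 0 0.09" --pt "0 0 0 0.09" --pt "0 0 0 0.09" --pt "0 0 0 0.09" --pt "0 0 0 0.09" --pt "0 0 0 0.09" --pt "0 0 0 0.09" --pt "0 0 0 0.09" --pt "0 0 0 0.09" --pt "0 0 0 0.09" --pt "0 0 0 0.09" --pt "0 0 0 0.09" --pt "0 0 0 0" --pt "0 0 0 0"

```text
time_s: 73.65
tool_pos: [0.5766, -0.2863, 0.0725]
tool_rot: [[-0.091, 0.996, 0.002], [0.996, 0.091, 0.0], [0.0, 0.002, -1.0]]
contact_force: [-1.5, 5.6, 10.7]
opening: 0.0105
finger_force: 58.1
```

Call:
jog_arm --pt "0 0 0 0" --pt "0 0 0 0" --pt "0 0 0 0" --pt "0 0 0 0" --pt "0 0 0 0" --claw 0

```text
time_s: 74.07
tool_pos: [0.5756, -0.287, 0.0713]
tool_rot: [[-0.09, 0.996, -0.0], [0.996, 0.09, -0.0], [-0.0, -0.0, -1.0]]
contact_force: [-0.3, -0.4, 0.4]
opening: 0.0426
finger_force: 0.0
```

Call:
jog_arm --pt "0 0 -2 0" --pt "0 0 -3 0" --pt "0 0 -3 0" --pt "0 0 -3 0" --pt "0 -2 -3 0" --pt "0 -3 -1 0" --pt "0 -3 0 0" --pt "0 0 0 0" --pt "0 0 0 0"

```text
time_s: 74.82
tool_pos: [0.495, -0.2944, 0.2219]
tool_rot: [[-0.089, 0.996, 0.001], [0.996, 0.089, 0.001], [0.001, 0.001, -1.0]]
contact_force: [1.7, 0.0, -0.3]
opening: 0.0426
finger_force: 0.0
```

```bash
python3 - <<'E'
from h import *
i,im=snap('wrist','w20');s=ctrl.get_state();print(s['tool_pos'],s['joint_positions'],s['opening'])
E
```

```text
[ 0.4961 -0.2939  0.2216] [-12.0226  27.3905  52.7746 101.459  -24.2643  63.2956  54.0323] 0.04266529332473555
```

View pics/w20.png

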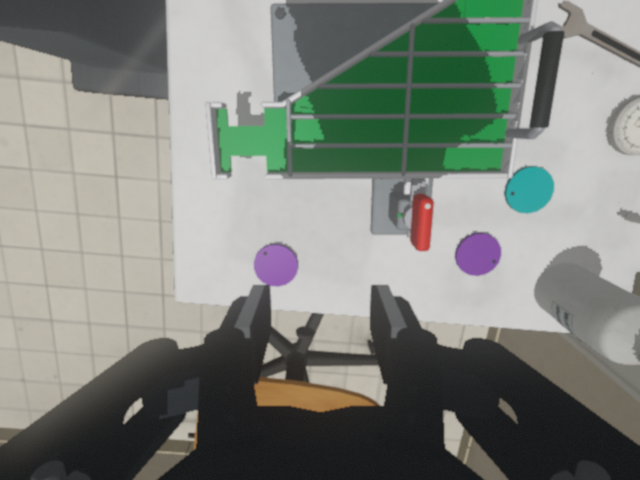

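Tray empty and level, wing at (422,222) back along stand y (locked). Last check of the board from the top camera.

```bash
python3 - <<'E'
from h import *
i,im=snap('top','t20');h=cv2.cvtColor(im,cv2.COLOR_BGR2HSV)
m=255-cv2.inRange(h,(95,120,0),(130,255,255))
roi=m[270:310,190:295]
for q in cv2.findContours(roi,cv2.RETR_CCOMP,cv2.CHAIN_APPROX_NONE)[0]:
    if 60<cv2.contourArea(q)<700:
        (u,v),r=cv2.minEnclosingCircle(q);print(cv2.contourArea(q),r,ray(i,[u+190,v+270],.016),im[int(v+270),int(u+190)])
print('nests',[[.4106,.3663],[.4051,.3025],[.3997,.2386],[.3945,.1749]])
E
```

```text
181.5 8.14766788482666 [[0.3945 0.1735 0.016 ]] [37 75 94]
170.5 7.929150581359863 [[0.4003 0.237  0.016 ]] [115 112 111]
183.0 8.095778465270996 [[0.4041 0.3015 0.016 ]] [ 52  78 122]
184.0 8.15539264678955 [[0.411  0.3656 0.016 ]] [143 141 141]
nests [[0.4106, 0.3663], [0.4051, 0.3025], [0.3997, 0.2386], [0.3945, 0.1749]]
```

```bash
python3 -c "
from rig import ticket
print(ticket.sign_off())"
```

```text
the job is handed in; nothing more can be done
None
```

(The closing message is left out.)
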